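# Ready the sauce filler for a dose check

### The job

Get the filler ready for a dose check: tighten the jam nut of its container locator fully home by its bar, without turning the screw's black wheel, and stand the larger of the two measuring cylinders upright on the drip tray, in the white V and centred under the nozzle. The cylinder is glass and top-heavy: do not let it tip or bang it down, and leave the other things on the bench where they stand.

Things in the scene. Friction and masses are not known exactly. Their poses are not given: they have to be found in the camera images.
- big_cylinder: Larger measuring cylinder: grey glass tube 36 mm in diameter with dark rings, 240 mm tall overall; white hexagonal plastic foot 64 mm across flats (74 over corners), 12 mm high; black rubber guard ring 54 mm wide from 139 to 161 mm up, bare tube above it. 0.19 to 0.31 kg, centre of mass 123 mm up (hold it above that); topples at 14 degrees of lean. Origin: centre of the underside, z up the tube.
- big_cylinder_rim (a point): Centre of the larger cylinder's open mouth, 240 mm above its underside.
- filler: Bench-top piston filler with hopper, fixed. Origin: on the bench straight below the nozzle; +x points away from the robot, -y along the outlet pipe to the machine. Drip tray 200 (x) by 140 (y) by 30 mm high, centred on the origin. The pipe, 38 mm wide (clamps 52), runs from the nozzle along -y at 472 mm height, over the locator and jam nut; support post at y = -300 mm, machine beyond -460 mm.
- fill_spot (a point): Point on top of the drip tray (30 mm up) straight below the nozzle: where the centre of the cylinder's foot belongs. The locator's white V (90 degrees, opening to the filler's +y, 83 to 107 mm above the bench, apex 25 mm to -y of this point, arm ends level with it and 56 mm apart) just touches the 36 mm tube of a cylinder standing here.
- nozzle_tip (a point): Lowest point of the nozzle, on its axis, 325 mm above the bench: 55 mm above the larger cylinder's rim once that stands on the tray. The nozzle is 26 mm in diameter, widens at 434 mm height to a 50 mm clamp, and its valve and actuator go on up to 640 mm.
- locator_screw (a joint): Turn (rad) of the locator's adjusting screw with its black lobed wheel (76 mm in diameter, 20 mm thick, 225 mm to -y of the nozzle, 95 mm up), about the filler's y axis; starts between -0.2 and 0.2 and must stay as set. A friction insert holds it against 2 N m, that is over 20 N on the bar's end once the nut is home.
- jam_nut (a joint): Turn (rad) of the jam nut, measured from the screw: starts slack at 0 to 0.3, is fully home at its stop, 1.15. Growing values tighten: clockwise seen from the wheel's end, the upright bar going over away from the robot and down. It takes 0.25 N m (3 to 4 N on the bar) and stays where it is left.
- nut_axis (a point): Centre of the bar's root on the screw axis, 131 mm to -y of the nozzle axis, 95 mm above the bench. An upright bracket 76 mm wide and 125 mm high stands 10 to 22 mm to its +y side; the wheel begins 84 mm to its -y side.
- bar_end (a point): Centre of the 18 mm black ball on the end of the nut's 10 mm steel bar, 95 mm from the screw axis. The bar stands square to the axis; it leans from upright, away from the robot, by (jam_nut + locator_screw - 0.40) rad.
- wheel_rim (a point): A point on the rim of the black wheel, 38 mm from the screw axis.
- small_cylinder: Bystander: the smaller measuring cylinder, 26 mm tube, 170 mm tall, hexagonal foot 52 mm across flats, guard ring 40 mm. Origin: centre of the underside.
- sauce_bottle: Bystander: grey sauce bottle, 60 mm in diameter, 225 mm tall. Origin: centre of the underside.
- jar: Bystander: amber jar, 74 mm in diameter, 115 mm tall. Origin: centre of the underside.
- oil_bottle: Bystander: green bottle, 64 mm in diameter, 235 mm tall, on the bench between mat and filler. Origin: centre of the underside.
- tubs: Bystander: three nested white tubs, 108 mm in diameter, 72 mm tall. Origin: centre of the underside. Fixed equipment stands farther back along the bench: a flat scale (up to 70 mm high, from 0.71 m ahead of the robot) and a lidded pan (up to 129 mm high, from 0.76 m ahead).
- cone: Bystander: blue filling cone standing on its wide end, 90 mm in diameter, 130 mm tall. Origin: centre of the underside.
- spanner: Bystander: steel spanner lying flat, 180 mm long. Origin: under its middle.
- mat: Thin black rubber mat 240 (x) by 260 (y) by 4 mm, fixed; the two measuring cylinders, the sauce bottle and the jar stand on it, their places swapped at random, about 130 to 150 mm apart. Origin: centre of its underside.
Mind the look-alikes: they are no part of the job. What is shaped like the big_cylinder but pink or red is not meant.

How it is judged:
At the end, for the whole second after the job is handed in: The larger cylinder stands at rest on the drip tray, upright within 3 degrees, its foot within 10 mm of the fill spot and its mouth within 12 mm of the nozzle axis; the jam nut is turned to 1.05 rad or more (stop at 1.15) (horizontal distance between big_cylinder and fill_spot below 0.01 m and horizontal distance between big_cylinder_rim and nozzle_tip below 0.012 m and z of big_cylinder in the frame of fill_spot between -0.004 and 0.004 m and angle between big_cylinder's own z axis and vertical below 0.05 rad and linear speed of big_cylinder below 0.02 m/s and value of joint jam_nut above 1.05 rad); the robot touches nothing.
It fails at once if the larger cylinder leans more than 17 degrees (angle between big_cylinder's own z axis and vertical above 0.3 rad).
It fails at once if the larger cylinder is banged against the filler or its tray (over 45 N) (contact force between big_cylinder and filler above 45 N).
It fails at once if the locator screw's wheel is turned (its rim moves more than 5 mm) (distance of wheel_rim from where it was at the start of the episode above 0.005 m).
It fails at once if a bystander is shifted more than 30 mm (distance of any of small_cylinder, sauce_bottle, jar, oil_bottle, tubs, cone, spanner from where it was at the start of the episode above 0.03 m).
It fails at once if a standing bystander is knocked over (angle between any of small_cylinder, sauce_bottle, jar, oil_bottle, tubs, cone's own z axis and vertical above 0.35 rad).
It also fails if it takes over 72 s, if anything falls off the work surface, if the arm or the gripper's body presses on something with over 40 N, if the wrist force passes 120 N, or if a joint passes its speed limit or range.

### The arm

A 6-joint arm with a two-finger parallel gripper is mounted at the origin on the work surface. World frame = base frame: x ahead of the robot, y to its left, z up, the work surface at z = 0. Lengths are in m, angles in rad, forces in N, time in s.
With the tool pointing down it reaches from about 0.275 to 0.75 m from the base axis. Payload 10.2 kg.
Tool frame: the origin (TCP) lies at the very end of the fingers, on their centre line; the grasp point (between the pads) lies 19 mm behind it; z points along the fingers, y is the direction in which the jaws open and shut (so a half turn about z gives the same grasp; the last joint's range is limited). The gripper opens to 88 mm and grips with 3 to 60 N. Pads are 18 mm wide; open, the fingers measure 123 mm over their backs; the gripper's body (75 mm by 187 mm) begins 45 mm behind the grasp point.
Start: joints at [0.88, 0.313, 1.498, -0, 1.331, -0.223], TCP at [0.237, 0.469, 0.239] pointing down, gripper open.
Joint ranges: [-2.94, 2.94], [-0.97, 2.17], [0.19, 2.56], [-1.23, 4.37], [0.02, 3.11], [-2.88, 2.88]. Speed limits (rad/s): [2.39, 2.39, 3.01, 3.14, 3.14, 3.14].

### API

Orientations are given as a 3x3 rotation matrix whose columns are the frame's x, y, z axes.
In Python, from station import status, imaging, job gives the robot as it stands.
- The arm moves only by the tool carry_out, never from a script. Its argument "increments" is a list of rows, each an object of numbers: "grip": the closure, from 0 (fully open) to 1 (shut); "x", "y", "z": the shift along the tool's x, y, z in mm; "wx", "wy", "wz": the turn, a rotation vector about the tool's x, y, z in degrees. A call has 1 to 10 rows; each row is the pose to reach, as a shift and turn from the pose commanded when the call began, along the tool's axes at that moment; what a row does not reach only later rows make up. A row lasts 1/12 s, in which the tool goes at most 41.7 mm and 7.16 degrees, less where a joint would pass 70% of its speed; a pose out of reach is approached as far as the arm can. A call with a gripper value outside its range is refused whole. The fingers move at their own pace and stop on an object; the grip force is fixed at half the most. Time passes only in rows, so rows that repeat a pose let the fingers close. It gives the time, the measured TCP pose, the force and the opening at its end, in the units of the state.
- status.state(): the state, without advancing time (a new reading comes with each control period).
- imaging.read_camera(name): name is "side" or "top"; returns a dict with "pixels" (400x640x3 uint8, blue, green, red), "depth" (400x640 float32, m along the optical axis (not along the pixel's ray), 0 where there is no reading), "mtx" (3x3 intrinsics, pixels), "R" (3x3) and "t" (3): a world point X has camera coordinates R X + t. Camera axes: x right, y down, z forward; pixel columns grow to the right and rows downward; lengths in m; the calibration is good to about 2 mm. A picture is of the moment at which its call begins.
- job.job_done(): hands the job in, once; it reports no verdict.
The state is a dict: "time": time; "joint_pos": joint angles; "qd": joint speeds; "effort": joint torques, N m; "ee_pos": TCP position; "tcp_rot": TCP orientation; "ft_force": force on the tool from outside, world axes, zero at the start; "torque": the same for the moment, N m; "gripper_width": opening from 0.0 (shut) to 1.0 (fully open).
Only numpy, scipy, OpenCV 4.12 (cv2) and the standard library are available. Lean on these libraries where they do the work, as an engineer would, in place of code of your own. Each camera call takes 0.05 s, during which the arm holds its last target.

## Working session

There is one attempt and no reset: what is moved stays moved. The work goes in short steps, Python scripts to look and compute and a tool call to move; the robot and the scene stay as the last step left them, time stands still between calls to the robot, and variables do not carry over. Pictures are saved under pics/ and viewed, and the job is handed in when it is done.

Besides the shell and the picture viewer there is one more tool, called after ">>>" in YAML: its name, and indented under it one key for each argument. carry_out: Moves the arm, as the interface text tells. Its arguments: {"type":"object","properties":{"increments":{"type":"array","items":{"type":"object","properties":{"grip":{"type":"number"},"x":{"type":"number"},"y":{"type":"number"},"z":{"type":"number"},"wx":{"type":"number"},"wy":{"type":"number"},"wz":{"type":"number"}}}}},"required":["increments"]}

```bash
ls; mkdir -p pics; python3 - <<'E'
from station import status, imaging
import cv2,numpy as np
s=status.state();print(s)
for n in("side","top"):
    d=imaging.read_camera(n);cv2.imwrite(f"pics/{n}0.png",d["pixels"]);np.savez(f"{n}0.npz",**d)
    print(n,d["mtx"].round(1).tolist(),d["R"].round(4).tolist(),d["t"].round(4).tolist(),(-d["R"].T@d["t"]).round(3))
E
```

```text
pics
{'time': 0.0, 'joint_pos': array([ 8.79600138e-01,  3.13412877e-01,  1.49838043e+00, -3.73256341e-06,
        1.33099852e+00, -2.23387717e-01]), 'qd': array([-6.29447959e-06, -1.25153218e-03,  1.51733956e-03, -6.57427130e-04,
        5.03140765e-04,  8.25802985e-05]), 'effort': array([ 2.76881901e-04, -4.02222705e+01, -2.52270359e+01,  6.93858415e-02,
        3.51828674e-02, -8.95627909e-05]), 'ee_pos': array([0.23659598, 0.46841035, 0.23820139]), 'tcp_rot': array([[-8.92558960e-01,  4.50930064e-01, -7.61630274e-04],
       [ 4.50930631e-01,  8.92558518e-01, -9.26254820e-04],
       [ 2.62123443e-04, -1.17017946e-03, -9.99999281e-01]]), 'ft_force': array([-0.61909295,  0.29599735, -0.63023159]), 'torque': array([-0.01838684,  0.00159818, -0.01865286]), 'gripper_width': 1.000666751171769}
side [[437.5, 0.0, 320.5], [0.0, 437.5, 195.4], [0.0, 0.0, 1.0]] [[0.7569, -0.6535, -0.0073], [-0.412, -0.4685, -0.7815], [0.5073, 0.5945, -0.6238]] [-0.3625, 0.4162, 1.0982] [-0.111 -0.695  1.008]
top [[390.9, 0.0, 320.8], [0.0, 390.9, 198.4], [0.0, 0.0, 1.0]] [[0.0195, -0.9997, -0.0126], [-0.9887, -0.0174, -0.149], [0.1487, 0.0153, -0.9888]] [0.065, 0.5542, 1.1837] [0.371 0.057 1.254]
```

View pics/side0.png

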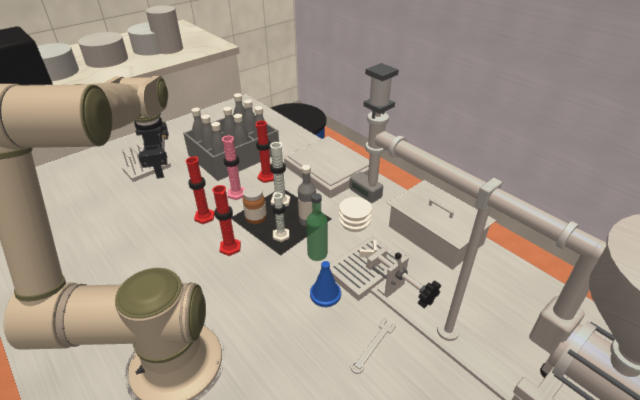

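View pics/top0.png

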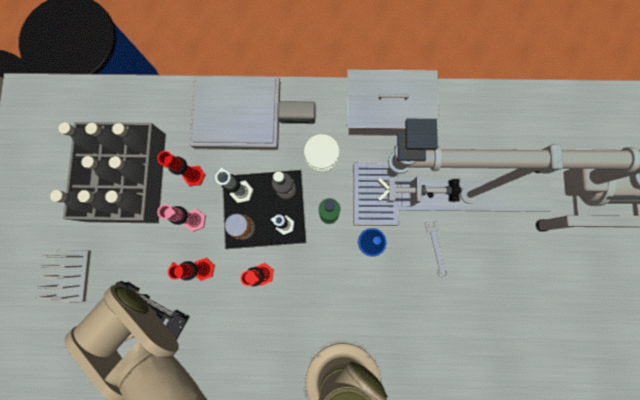

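The cylinder we want is the grey and white one at side (278,170) and top (232,182). Things that could be mistaken for it:
- small cylinder: side (280,215), top (283,225)
- red ones: side (200,190), (227,220) and (265,150)
- pink one: side (232,165)
- sauce bottle: side (307,195)

Next I'll check close crops and measure.

```bash
cat > h.py <<'E'
import numpy as np,cv2
def load(n): return dict(np.load(n+".npz"))
def cloud(d):
    K=d["mtx"];Z=d["depth"];v,u=np.mgrid[0:400,0:640]
    P=np.stack([(u-K[0,2])/K[0,0]*Z,(v-K[1,2])/K[1,1]*Z,Z],-1)
    W=(P-d["t"])@d["R"]; W[Z<=0]=np.nan
    return W
def proj(d,X):
    c=np.asarray(X)@d["R"].T+d["t"];p=c@d["mtx"].T;return p[...,:2]/p[...,2:]
def plane(d,uv,z):
    r=np.linalg.inv(d["mtx"])@np.array([uv[0],uv[1],1.]);r=d["R"].T@r;c=-d["R"].T@d["t"]
    return c+r*(z-c[2])/r[2]
E
python3 - <<'E'
from h import *
a=load("side0")["pixels"][130:260,215:335];b=load("top0")["pixels"][155:255,205:315]
c=load("side0")["pixels"][230:320,320:450];e=load("top0")["pixels"][140:240,345:475]
r=lambda i:cv2.resize(i,(400,300),interpolation=cv2.INTER_CUBIC)
cv2.imwrite("pics/crop1.png",np.vstack([np.hstack([r(a),r(b)]),np.hstack([r(c),r(e)])]))
for n in("side0","top0"):
    d=load(n);W=cloud(d)
    # heights sanity
    print(n,"mat/bench",W[300,250],W[230,215])
    P=W.reshape(-1,3)
    col=d["pixels"].reshape(-1,3)
    for nm,q in dict(big=(278,147) if n=="side0" else (222,174)).items(): print(nm,W[q[1],q[0]])
E
```

```text
side0 mat/bench [ 0.24715415  0.03958208 -0.00357746] [3.19387531e-01 3.58890432e-01 6.20939728e-05]
big [0.57104006 0.31544319 0.24405331]
top0 mat/bench [ 0.23363343  0.29157296 -0.00171056] [ 0.4504184   0.41445478 -0.00070834]
big [0.58878531 0.34236981 0.21703718]
```

View pics/crop1.png

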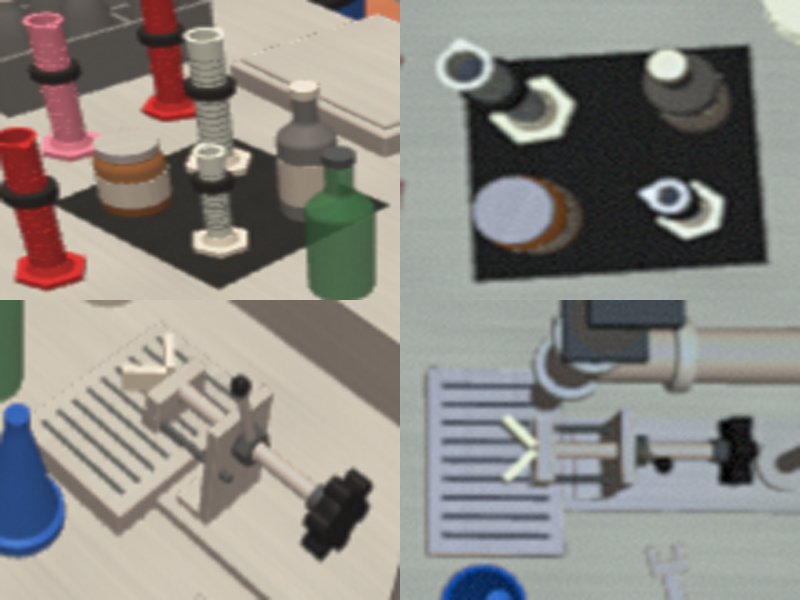

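The crop shows the big grey cylinder at the back left of the mat, with the small one at the front right. The bar's black ball and the white V are both visible. Now I'll measure them.

```bash
cat > m.py <<'E'
from h import *
S=load("side0");T=load("top0")
WS,WT=cloud(S),cloud(T)
np.set_printoptions(precision=4,suppress=True)
# big cyl: cloud slices
from scipy.optimize import least_squares
def circ(P,r):
    f=lambda c:np.hypot(P[:,0]-c[0],P[:,1]-c[1])-r
    o=least_squares(f,P[:,:2].mean(0),loss="soft_l1",f_scale=.002);return o.x,np.abs(f(o.x)).mean(),len(P)
c0=np.array([.575,.32])
for nm,W in(("s",WS),("t",WT)):
    P=W.reshape(-1,3);P=P[np.hypot(*(P[:,:2]-c0).T)<.07]
    for z0,z1,r in((.17,.235,.018),(.145,.163,.027),(.04,.13,.018)):
        q=P[(P[:,2]>z0)&(P[:,2]<z1)]
        if len(q)>5: print(nm,z0,*circ(q,r),q[:,:2].min(0),q[:,:2].max(0))
# foot top by white mask in top, ray to z=.016
g=T["pixels"].astype(int);m=(g.min(-1)>190).astype(np.uint8)
n,l,st,ce=cv2.connectedComponentsWithStats(m[150:260,200:320])
for i in range(1,n):
    if st[i,4]>15: print("white",st[i],ce[i]+[200,150],plane(T,ce[i]+[200,150],.016))
# rim top: bright ring in top view and side
print("rim side ray", plane(S,(278,146),.244))
# V apex etc
for nm,D,W in(("s",S,WS),("t",T,WT)):
    P=W.reshape(-1,3)
    q=P[(P[:,0]>.4)&(P[:,0]<.7)&(P[:,1]<-.02)&(P[:,1]>-.55)&(P[:,2]>.45)&(P[:,2]<.5)]
    print(nm,"pipe",q.min(0),q.max(0),len(q))
    for y in np.arange(-.5,-.1,.05):
        k=q[abs(q[:,1]-y)<.02]
        if len(k): print(y,k[:,0].min(),k[:,0].max(),k[:,2].max())
E
python3 m.py
```

```text
s 0.17 [0.5751 0.3341] 0.0017731791781214789 200 [0.555 0.31 ] [0.5917 0.3539]
s 0.145 [0.5754 0.3343] 0.002428616741278105 86 [0.5469 0.3033] [0.6003 0.3511]
s 0.04 [0.5745 0.3343] 0.0017579144878689086 185 [0.5546 0.3106] [0.5909 0.3446]
t 0.17 [0.5743 0.3334] 0.003391417688220871 180 [0.557  0.3162] [0.591  0.3518]
t 0.145 [0.5764 0.3362] 0.0021627615374603887 60 [0.5484 0.3081] [0.602  0.3583]
t 0.04 [0.5754 0.3349] 0.0004681161118649424 73 [0.5572 0.3159] [0.5838 0.3448]
white [104   0  16  18 221] [312.7376 157.0769] [0.6923 0.1047 0.016 ]
white [15 18 15 17 74] [221.3514 175.4595] [0.6262 0.3996 0.016 ]
white [74 22  9  9 65] [278.1077 176.2   ] [0.6269 0.2153 0.016 ]
white [31 31 21 21 94] [243.3723 192.9468] [0.5701 0.3252 0.016 ]
white [72 66 12  9 29] [276.6552 220.7931] [0.4823 0.2147 0.016 ]
white [78 66 15 18 60] [287.0333 226.9333] [0.4633 0.1811 0.016 ]
rim side ray [0.5747 0.3204 0.244 ]
s pipe [ 0.547  -0.55    0.4503] [ 0.603  -0.0814  0.4999] 4378
-0.5 0.5565551441415716 0.5903337572561068 0.4908963899910225
-0.45 0.5558544923125476 0.5881214795767712 0.4914124453
[... 402 characters left out ...]
 0.5470259248539497 0.5982135101858673 0.4972106408480956
t pipe [ 0.5498 -0.5499  0.4502] [ 0.6041 -0.0772  0.4999] 4343
-0.5 0.5591945944321836 0.5965336122154556 0.4939280136463608
-0.45 0.5587197564185142 0.5954201443777828 0.49599257294509985
-0.4 0.5518637081745371 0.600985174637474 0.49988107813229715
-0.35000000000000003 0.5578613604762391 0.5934146740232608 0.4939127198895578
-0.30000000000000004 0.5573821028387049 0.5924777816668457 0.4938004908558498
-0.25000000000000006 0.5568675023461388 0.5913444738372576 0.4944427101714851
-0.20000000000000007 0.5563315721445379 0.5950492143674708 0.49359912971345643
-0.15000000000000008 0.5498293955424226 0.5978738253136291 0.4992661872069098
```

```bash
python3 - <<'E'
from h import *
S=load("side0");T=load("top0")
a=S["pixels"][235:315,325:445];b=T["pixels"][150:235,345:475]
A=cv2.resize(a,None,fx=6.6,fy=6.6,interpolation=cv2.INTER_CUBIC)
B=cv2.resize(b,None,fx=6,fy=6,interpolation=cv2.INTER_CUBIC)
cv2.imwrite("pics/vs.png",A);cv2.imwrite("pics/vt.png",B);print(A.shape,B.shape)
E
```

```text
(528, 792, 3) (510, 780, 3)
```

View pics/vs.png

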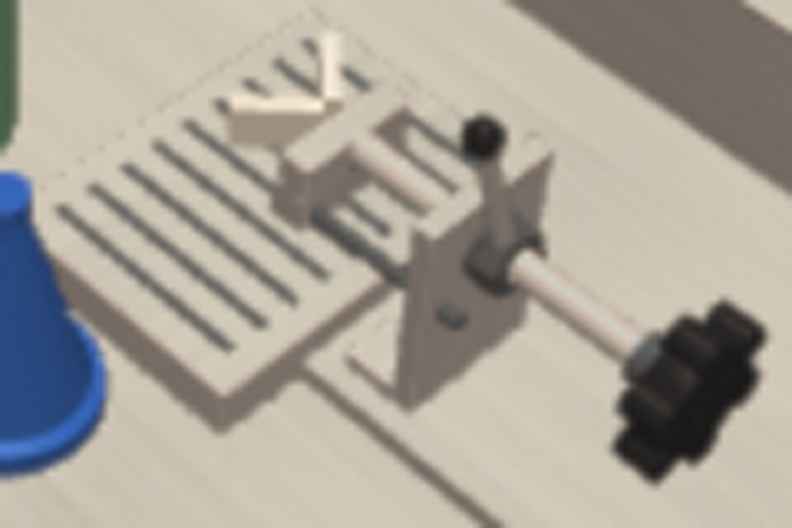

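View pics/vt.png

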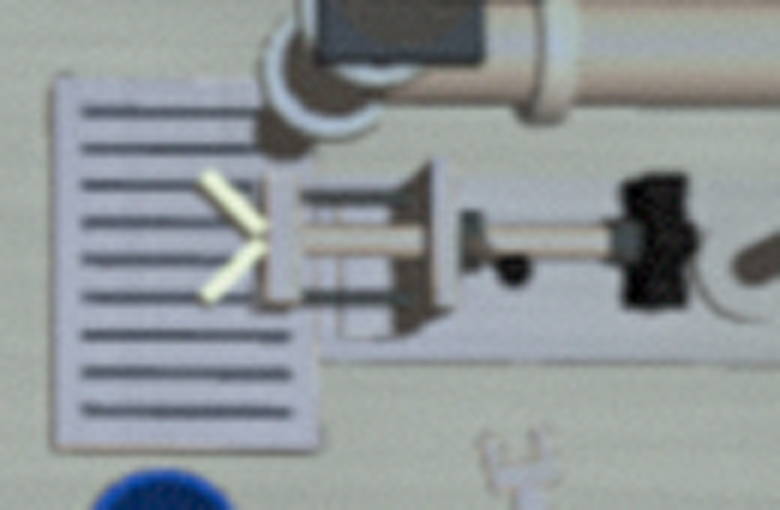

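```bash
python3 - <<'E'
from h import *
np.set_printoptions(precision=4,suppress=True)
S=load("side0");T=load("top0");WS,WT=cloud(S),cloud(T)
ft=lambda p:(p[0]/6+345-.4,p[1]/6+150-.4)
fs=lambda p:(p[0]/6.6+325-.4,p[1]/6.6+235-.4)
for n,p,z in(("end1",(205,180),.107),("end2",(207,298),.107),("apex",(265,240),.107),("tray00",(57,76),.03),("tray01",(52,449),.03),("tray11",(319,450),.03),("ball",(515,270),.175)): print("T",n,plane(T,ft(p),z))
for n,p,z in(("end1",(330,35),.107),("end2",(232,102),.107),("apex",(328,102),.107),("tray_br",(222,400),.03),("tray_l",(50,245),.03)): print("S",n,plane(S,fs(p),z))
# ball by two rays
def ray(d,uv):
    r=np.linalg.inv(d["mtx"])@np.array([*uv,1.]);r=d["R"].T@r;return -d["R"].T@d["t"],r/np.linalg.norm(r)
def tri(a,b):
    c1,r1=ray(S,a);c2,r2=ray(T,b);k=np.linalg.lstsq(np.stack([r1,-r2],1),c2-c1,rcond=None)[0]
    return (c1+k[0]*r1+c2+k[1]*r2)/2,np.linalg.norm(c1+k[0]*r1-c2-k[1]*r2)
print("ball",tri(fs((483,137)),ft((515,270))))
print("wheel",tri(fs((690,390)),ft((655,242))))
# tray top from clouds
for W in(WS,WT):
    P=W.reshape(-1,3);q=P[(P[:,2]>.024)&(P[:,2]<.036)&(P[:,0]>.4)&(P[:,0]<.75)&(P[:,1]>-.3)&(P[:,1]<0.05)]
    print(np.percentile(q,[0.5,1,50,99,99.5],axis=0),len(q))
    v=P[(P[:,2]>.09)&(P[:,2]<.115)&(P[:,0]>.45)&(P[:,0]<.65)&(P[:,1]>-.4)&(P[:,1]<-.1)]
    print("V",np.percentile(v,[1,50,99],axis=0),len(v))
    n=P[(P[:,2]>.32)&(P[:,2]<.44)&(P[:,0]>.45)&(P[:,0]<.68)&(P[:,1]>-.22)&(P[:,1]<-.06)]
    print("noz",np.percentile(n,[1,50,99],axis=0) if len(n) else 0,len(n))
E
```

```text
T end1 [ 0.6028 -0.0974  0.107 ]
T end2 [ 0.5435 -0.0983  0.107 ]
T apex [ 0.573 -0.127  0.107]
T tray00 [ 0.6737 -0.0289  0.03  ]
T tray01 [ 0.474  -0.0277  0.03  ]
T tray11 [ 0.476  -0.1667  0.03  ]
T ball [ 0.5489 -0.2318  0.175 ]
S end1 [ 0.6039 -0.0987  0.107 ]
S end2 [ 0.5422 -0.0993  0.107 ]
S apex [ 0.5733 -0.1266  0.107 ]
S tray_br [ 0.4718 -0.1695  0.03  ]
S tray_l [ 0.4748 -0.0578  0.03  ]
ball (array([ 0.5467, -0.2287,  0.1847]), np.float64(0.0015228030750168331))
wheel (array([ 0.5768, -0.3226,  0.0946]), np.float64(0.0020192130308989108))
[[ 0.408  -0.2185  0.0241]
 [ 0.4139 -0.2181  0.0243]
 [ 0.5386 -0.0984  0.0285]
 [ 0.6735  0.0366  0.0346]
 [ 0.6964  0.0428  0.0352]] 1860
V [[ 0.5368 -0.3979  0.0905]
 [ 0.5678 -0.2185  0.1009]
 [ 0.6061 -0.1026  0.1142]] 811
noz [[ 0.55   -0.1209  0.3258]
 [ 0.5648 -0.1055  0.3869]
 [ 0.5812 -0.0869  0.4395]] 366
[[ 0.4164 -0.2046  0.0243]
 [ 0.4303 -0.1941  0.0246]
 [ 0.5593 -0.0835  0.03  ]
 [ 0.6717 -0.0259  0.0353]
 [ 0.6726 -0.0256  0.0355]] 2378
V [[ 0.5416 -0.39    0.0908]
 [ 0.5739 -0.2043  0.1033]
 [ 0.6065 -0.1015  0.1141]] 634
noz [[ 0.5506 -0.1021  0.3451]
 [ 0.5638 -0.0875  0.369 ]
 [ 0.6072 -0.0743  0.4396]] 65
```

Working values so far:
- Fill spot is about (0.573, -0.099). The tray, V and nozzle measurements agree.
- The ball is about 95 mm from the screw axis and leans -0.29 rad, which is plausible.
- The big cylinder is at about (0.575, 0.334).

Next I'll measure the obstacles and check the machine along the approach.

```bash
python3 - <<'E'
from h import *
np.set_printoptions(precision=3,suppress=True)
S=load("side0");T=load("top0");W=cloud(T);W2=cloud(S)
P=np.vstack([W.reshape(-1,3),W2.reshape(-1,3)])
P=P[np.isfinite(P).all(1)]
# height map 5mm grid connected comps
x0,y0=.2,-.5;g=np.zeros((120,220),np.float32)
q=P[(P[:,0]>.2)&(P[:,0]<.8)&(P[:,1]>-.5)&(P[:,1]<.6)&(P[:,2]<.7)]
i=((q[:,0]-x0)/.005).astype(int);j=((q[:,1]-y0)/.005).astype(int)
np.maximum.at(g,(i.clip(0,119),j.clip(0,219)),q[:,2])
for h in(.04,.1,):
    n,l,st,ce=cv2.connectedComponentsWithStats((g>h).astype(np.uint8))
    for k in range(1,n):
        if st[k,4]>10:
            y,x,w,hh=st[k,:4]; print(h,"x",x0+x*.005,x0+(x+hh)*.005,"y",y0+y*.005,y0+(y+w)*.005,"zmax",g[l==k].max(),"xc",x0+ce[k,1]*.005,y0+ce[k,0]*.005)
im=cv2.resize(cv2.applyColorMap((g/0.5*255).clip(0,255).astype(np.uint8)[::-1,::-1],cv2.COLORMAP_JET),(770,420),interpolation=cv2.INTER_NEAREST)
cv2.imwrite("pics/hm.png",im)
print("cone",plane(T,(372,240),.0),"oil",plane(T,(329,209),.1),"redfront",plane(T,(265,272),.012),plane(T,(202,268),.012),plane(T,(195,175),.012),plane(T,(197,218),.012))
print("sauce",plane(T,(279,177),.22),"jar",plane(T,(238,226),.119),"small",plane(T,(280,223),.172))
E
```

```text
0.04 x 0.2 0.355 y 0.32500000000000007 0.54 zmax 0.55286455 xc 0.25263358778625955 0.44430534351145046
0.04 x 0.28500000000000003 0.345 y 0.21999999999999997 0.28 zmax 0.2459772 xc 0.31161764705882355 0.24901960784313726
0.04 x 0.385 0.455 y -0.125 -0.05499999999999999 zmax 0.13535102 xc 0.4184615384615385 -0.09083916083916088
0.04 x 0.41500000000000004 0.495 y 0.275 0.355 zmax 0.12561262 xc 0.45342931937172776 0.3146858638743456
0.04 x 0.445 0.49 y 0.16500000000000004 0.21499999999999997 zmax 0.17763315 xc 0.46468750000000003 0.18546874999999996
0.04 x 0.45 0.51 y 0.44500000000000006 0.5050000000000001 zmax 0.2446305 xc 0.47725806451612907 0.4745698924731183
0.04 x 0.465 0.77 y 0.585 0.6000000000000001 zmax 0.1148289 xc 0.61247311827957 0.5932258064516129
0.04 x 0.47000000000000003 0.54 y 0.015000000000000013 0.08499999999999996 zmax 0.23964217 xc 0.5026712328767123 0.04609589041095885
0.04 x 0.53 0.615 y -0.5 -0.07 zmax 0.6394318 xc 0.5713602150537634 -0.27032258064516124
0.04 x 0.545 0.615 y 0.15500000000000003 0.21999999999999997 zmax 0.23526208 xc 0.5743162393162393 0.1826495726
[... 1711 characters left out ...]
00000000000004 0.36 zmax 0.24822529 xc 0.5705825242718446 0.3287378640776699
0.1 x 0.55 0.685 y 0.5900000000000001 0.6000000000000001 zmax 0.11333602 xc 0.6139705882352942 0.5939705882352941
0.1 x 0.595 0.655 y 0.45999999999999996 0.52 zmax 0.24631083 xc 0.621436170212766 0.4867553191489361
0.1 x 0.69 0.77 y 0.5900000000000001 0.6000000000000001 zmax 0.1148289 xc 0.7275 0.5946875
0.1 x 0.76 0.8 y -0.28500000000000003 0.0 zmax 0.11102182 xc 0.7780742459396752 -0.14227378190255224
cone [ 0.428 -0.09   0.   ] oil [0.513 0.049 0.1  ] redfront [0.321 0.246 0.012] [0.33  0.445 0.012] [0.627 0.487 0.012] [0.487 0.471 0.012]
sauce [0.582 0.187 0.22 ] jar [0.456 0.314 0.119] small [0.462 0.185 0.172]
```

View pics/hm.png

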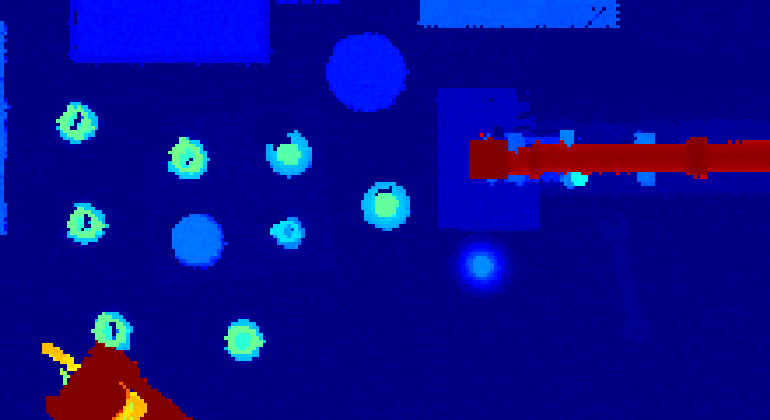

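Plan:
1. **Nut first.** Fingers shut, tool heading +x and tilted 25° below level to stay under the pipe. Push the ball along its arc and stop on a force rise.
2. **Then the cylinder.** Same heading with the tilt at 35°.

The first move is up and across.

```bash
cat > mv.py <<'E'
import sys,numpy as np
from scipy.spatial.transform import Rotation as Ro
from station import status
def tgt(tilt,head=0):
    t,h=np.radians(tilt),np.radians(head)
    z=np.array([np.cos(t)*np.cos(h),np.cos(t)*np.sin(h),-np.sin(t)]);y=np.array([-np.sin(h),np.cos(h),0]);return np.stack([np.cross(y,z),y,z],1)
def inc(p,R=None):
    s=status.state();R0=s["tcp_rot"];d=R0.T@(np.asarray(p)-s["ee_pos"])*1000
    w=np.degrees(Ro.from_matrix(R0.T@(R0 if R is None else R)).as_rotvec())
    print("xyz",d.round(1),"w",w.round(2),"norm",np.linalg.norm(d).round(),np.linalg.norm(w).round(1))
def st():
    s=status.state();print("t",round(s["time"],2),"p",s["ee_pos"].round(4),"z",s["tcp_rot"][:,2].round(3),"y",s["tcp_rot"][:,1].round(3),"q",s["joint_pos"].round(2),"F",s["ft_force"].round(2),"w",round(s["gripper_width"],3))
E
python3 - <<'E'
from mv import *
inc((.26,.40,.42));inc((.34,.10,.42),tgt(25))
E
```

```text
xyz [ -51.7  -50.7 -181.7] w [0. 0. 0.] norm 196.0 0.0
xyz [-258.4 -282.4 -181.5] w [-15.24 -63.79 -23.81] norm 424.0 69.8
```

>>> carry_out:
  increments:
    - {"x":-10,"y":-10,"z":-40,"grip":1}
    - {"x":-20,"y":-20,"z":-80,"grip":1}
    - {"x":-35,"y":-35,"z":-120,"grip":1}
    - {"x":-51,"y":-50,"z":-180,"grip":1}
    - {"x":-51,"y":-50,"z":-180,"grip":1}

```text
schema error: expected keys grip, x, y, z, wx, wy, wz
```

>>> carry_out:
  increments:
    - {"x":-10,"y":-10,"z":-40,"wx":0,"wy":0,"wz":0,"grip":1}
    - {"x":-20,"y":-20,"z":-80,"wx":0,"wy":0,"wz":0,"grip":1}
    - {"x":-35,"y":-35,"z":-120,"wx":0,"wy":0,"wz":0,"grip":1}
    - {"x":-51,"y":-50,"z":-180,"wx":0,"wy":0,"wz":0,"grip":1}
    - {"x":-90,"y":-90,"z":-181,"wx":-2,"wy":-8,"wz":-3,"grip":1}
    - {"x":-130,"y":-135,"z":-181,"wx":-4,"wy":-16,"wz":-6,"grip":1}
    - {"x":-165,"y":-175,"z":-181,"wx":-6,"wy":-24,"wz":-9,"grip":1}
    - {"x":-200,"y":-220,"z":-181,"wx":-8,"wy":-32,"wz":-12,"grip":1}
    - {"x":-230,"y":-250,"z":-181,"wx":-10,"wy":-40,"wz":-15,"grip":1}
    - {"x":-258,"y":-282,"z":-181,"wx":-12,"wy":-48,"wz":-18,"grip":1}

```text
time: 0.93
ee_pos: [0.3206, 0.1712, 0.4191]
tcp_rot: [[-0.742, 0.168, 0.649], [0.173, 0.983, -0.057], [-0.648, 0.07, -0.759]]
ft_force: [1.5, -0.3, 0.7]
gripper_width: 0.266
```

```bash
python3 - <<'E'
from mv import *
st();inc((.34,.0,.40),tgt(25));inc((.44,-.231,.26),tgt(25))
E
```

```text
t 0.93 p [0.3206 0.1712 0.4191] z [ 0.649 -0.057 -0.759] y [0.168 0.983 0.07 ] q [ 0.36 -0.43  1.89 -0.33  1.05 -0.94] F [ 1.47 -0.32  0.75] w 0.266
xyz [ -31.6 -166.4   36.9] w [ -5.35 -24.11  -9.11] norm 173.0 26.3
xyz [ -55.  -386.4  221.3] w [ -5.35 -24.11  -9.11] norm 449.0 26.3
```

>>> carry_out:
  increments:
    - {"x":-8,"y":-40,"z":8,"wx":-1,"wy":-5,"wz":-2,"grip":1}
    - {"x":-16,"y":-80,"z":18,"wx":-2,"wy":-10,"wz":-4,"grip":1}
    - {"x":-24,"y":-120,"z":28,"wx":-4,"wy":-15,"wz":-6,"grip":1}
    - {"x":-30,"y":-155,"z":40,"wx":-5,"wy":-20,"wz":-8,"grip":1}
    - {"x":-35,"y":-190,"z":60,"wx":-5,"wy":-24,"wz":-9,"grip":1}
    - {"x":-38,"y":-225,"z":80,"wx":-5,"wy":-24,"wz":-9,"grip":1}
    - {"x":-40,"y":-260,"z":100,"wx":-5,"wy":-24,"wz":-9,"grip":1}
    - {"x":-43,"y":-295,"z":125,"wx":-5,"wy":-24,"wz":-9,"grip":1}
    - {"x":-46,"y":-330,"z":145,"wx":-5,"wy":-24,"wz":-9,"grip":1}
    - {"x":-50,"y":-360,"z":165,"wx":-5,"wy":-24,"wz":-9,"grip":1}

```text
time: 1.77
ee_pos: [0.3393, 0.0143, 0.3619]
tcp_rot: [[-0.543, 0.025, 0.84], [0.061, 0.998, 0.009], [-0.838, 0.056, -0.543]]
ft_force: [0.6, -0.5, -0.3]
gripper_width: 0.007
```

```bash
python3 - <<'E'
from mv import *
st();inc((.44,-.231,.26),tgt(25))
E
```

```text
t 1.77 p [0.3393 0.0143 0.3619] z [ 0.84   0.009 -0.543] y [0.025 0.998 0.056] q [-0.99 -0.88  2.31  0.87  1.18 -2.63] F [ 0.64 -0.45 -0.32] w 0.007
xyz [  15.9 -247.9  137.7] w [ 0.27 -7.91 -3.5 ] norm 284.0 8.7
```

The wrist sits too close to the base axis here, so I'll move outward.

>>> carry_out:
  increments:
    - {"x":0,"y":-10,"z":30,"wx":0,"wy":-2,"wz":-1,"grip":1}
    - {"x":2,"y":-30,"z":60,"wx":0,"wy":-4,"wz":-2,"grip":1}
    - {"x":4,"y":-60,"z":90,"wx":0,"wy":-6,"wz":-3,"grip":1}
    - {"x":6,"y":-90,"z":110,"wx":0,"wy":-8,"wz":-3.5,"grip":1}
    - {"x":8,"y":-120,"z":125,"wx":0,"wy":-8,"wz":-3.5,"grip":1}
    - {"x":12,"y":-150,"z":130,"wx":0,"wy":-8,"wz":-3.5,"grip":1}
    - {"x":14,"y":-180,"z":135,"wx":0,"wy":-8,"wz":-3.5,"grip":1}
    - {"x":16,"y":-210,"z":137,"wx":0,"wy":-8,"wz":-3.5,"grip":1}
    - {"x":16,"y":-248,"z":137,"wx":0,"wy":-8,"wz":-3.5,"grip":1}
    - {"x":16,"y":-248,"z":137,"wx":0,"wy":-8,"wz":-3.5,"grip":1}

```text
time: 2.6
ee_pos: [0.4462, -0.076, 0.3858]
tcp_rot: [[-0.461, 0.028, 0.887], [0.027, 0.999, -0.017], [-0.887, 0.016, -0.461]]
ft_force: [-0.2, -0.8, 1.6]
gripper_width: 0.008
```

```bash
python3 - <<'E'
from mv import *
st();inc((.44,-.231,.26),tgt(25))
E
```

```text
t 2.6 p [ 0.4462 -0.076   0.3858] z [ 0.887 -0.017 -0.461] y [0.028 0.999 0.016] q [-0.82 -0.42  2.15  1.06  0.82 -2.88] F [-0.23 -0.76  1.63] w 0.008
xyz [ 110.2 -157.1   55.2] w [-1.   -2.46 -1.54] norm 200.0 3.1
```

Joint 6 has run to its limit. The grasp is symmetric, so I'll half-turn the tool about its z the other way.

>>> carry_out:
  increments:
    - {"x":0,"y":0,"z":0,"wx":0,"wy":0,"wz":7,"grip":1}
    - {"x":0,"y":0,"z":0,"wx":0,"wy":0,"wz":14,"grip":1}
    - {"x":0,"y":0,"z":0,"wx":0,"wy":0,"wz":21,"grip":1}
    - {"x":0,"y":0,"z":0,"wx":0,"wy":0,"wz":28,"grip":1}
    - {"x":0,"y":0,"z":0,"wx":0,"wy":0,"wz":35,"grip":1}

```text
time: 3.02
ee_pos: [0.4459, -0.0755, 0.3852]
tcp_rot: [[-0.36, 0.289, 0.887], [0.601, 0.799, -0.017], [-0.714, 0.527, -0.462]]
ft_force: [-0.1, -0.5, -0.1]
gripper_width: 0.009
```

```bash
python3 - <<'E'
from mv import *
st()
E
```

```text
t 3.02 p [ 0.4459 -0.0755  0.3852] z [ 0.887 -0.017 -0.462] y [0.289 0.799 0.527] q [-0.82 -0.42  2.15  1.06  0.82 -2.26] F [-0.12 -0.49 -0.07] w 0.009
```

>>> carry_out:
  increments:
    - {"x":0,"y":0,"z":0,"wx":0,"wy":0,"wz":7,"grip":1}
    - {"x":0,"y":0,"z":0,"wx":0,"wy":0,"wz":14,"grip":1}
    - {"x":0,"y":0,"z":0,"wx":0,"wy":0,"wz":21,"grip":1}
    - {"x":0,"y":0,"z":0,"wx":0,"wy":0,"wz":28,"grip":1}
    - {"x":0,"y":0,"z":0,"wx":0,"wy":0,"wz":35,"grip":1}
    - {"x":0,"y":0,"z":0,"wx":0,"wy":0,"wz":42,"grip":1}
    - {"x":0,"y":0,"z":0,"wx":0,"wy":0,"wz":49,"grip":1}
    - {"x":0,"y":0,"z":0,"wx":0,"wy":0,"wz":56,"grip":1}
    - {"x":0,"y":0,"z":0,"wx":0,"wy":0,"wz":63,"grip":1}
    - {"x":0,"y":0,"z":0,"wx":0,"wy":0,"wz":70,"grip":1}

```text
time: 3.85
ee_pos: [0.4459, -0.0754, 0.3852]
tcp_rot: [[0.149, 0.437, 0.887], [0.957, -0.291, -0.017], [0.251, 0.851, -0.461]]
ft_force: [-0.1, -0.2, 0.1]
gripper_width: 0.009
```

>>> carry_out:
  increments:
    - {"x":0,"y":0,"z":0,"wx":0,"wy":0,"wz":7,"grip":1}
    - {"x":0,"y":0,"z":0,"wx":0,"wy":0,"wz":14,"grip":1}
    - {"x":0,"y":0,"z":0,"wx":0,"wy":0,"wz":21,"grip":1}
    - {"x":0,"y":0,"z":0,"wx":0,"wy":0,"wz":28,"grip":1}
    - {"x":0,"y":0,"z":0,"wx":0,"wy":0,"wz":35,"grip":1}
    - {"x":0,"y":0,"z":0,"wx":0,"wy":0,"wz":42,"grip":1}
    - {"x":0,"y":0,"z":0,"wx":0,"wy":0,"wz":49,"grip":1}
    - {"x":0,"y":0,"z":0,"wx":0,"wy":0,"wz":56,"grip":1}
    - {"x":0,"y":0,"z":0,"wx":0,"wy":0,"wz":63,"grip":1}
    - {"x":0,"y":0,"z":0,"wx":0,"wy":0,"wz":70,"grip":1}

```text
time: 4.68
ee_pos: [0.4459, -0.0754, 0.3852]
tcp_rot: [[0.462, 0.01, 0.887], [0.054, -0.998, -0.017], [0.885, 0.055, -0.461]]
ft_force: [-0.4, 0.3, -0.2]
gripper_width: 0.007
```

```bash
cat >> mv.py <<'E'
FL=np.diag([-1.,-1.,1.])
E
python3 - <<'E'
from mv import *
st();inc((.46,-.231,.26),tgt(25,-8)@FL)
E
```

```text
t 4.68 p [ 0.4459 -0.0754  0.3852] z [ 0.887 -0.017 -0.461] y [ 0.01  -0.998  0.055] q [-0.82 -0.42  2.15  1.06  0.82  0.18] F [-0.39  0.28 -0.24] w 0.007
xyz [-112.8  148.5   72.9] w [-6.28  2.28  6.64] norm 200.0 9.4
```

>>> carry_out:
  increments:
    - {"x":-20,"y":25,"z":14,"wx":-1,"wy":0,"wz":1,"grip":1}
    - {"x":-40,"y":50,"z":28,"wx":-2,"wy":1,"wz":2,"grip":1}
    - {"x":-60,"y":80,"z":42,"wx":-4,"wy":1,"wz":4,"grip":1}
    - {"x":-80,"y":110,"z":56,"wx":-5,"wy":2,"wz":5,"grip":1}
    - {"x":-100,"y":135,"z":66,"wx":-6,"wy":2,"wz":6.5,"grip":1}
    - {"x":-113,"y":148,"z":73,"wx":-6.3,"wy":2.3,"wz":6.6,"grip":1}
    - {"x":-113,"y":148,"z":73,"wx":-6.3,"wy":2.3,"wz":6.6,"grip":1}
    - {"x":-113,"y":148,"z":73,"wx":-6.3,"wy":2.3,"wz":6.6,"grip":1}
    - {"x":-113,"y":148,"z":73,"wx":-6.3,"wy":2.3,"wz":6.6,"grip":1}

```text
time: 5.43
ee_pos: [0.4607, -0.2304, 0.2613]
tcp_rot: [[0.418, -0.135, 0.898], [-0.051, -0.991, -0.126], [0.907, 0.006, -0.421]]
ft_force: [-1.0, -0.2, -0.7]
gripper_width: 0.004
```

```bash
python3 - <<'E'
from mv import *
from station import imaging
from h import *
st();inc((.515,-.231,.194),tgt(25,-8)@FL)
o=[]
for n in("side","top"):
    d=imaging.read_camera(n);np.savez(n+"1.npz",**d)
    a=d["pixels"]; a=a[190:330,260:460] if n=="side" else a[130:290,300:480]
    o.append(cv2.resize(a,(400,300),interpolation=cv2.INTER_CUBIC))
cv2.imwrite("pics/n1.png",np.hstack(o))
E
```

```text
t 5.43 p [ 0.4607 -0.2304  0.2613] z [ 0.898 -0.126 -0.421] y [-0.135 -0.991  0.006] q [-1.08 -0.01  2.24  1.56  0.82 -0.52] F [-1.04 -0.2  -0.7 ] w 0.004
xyz [-38.3  -7.2  77.2] w [-0.04 -0.11  0.43] norm 86.0 0.4
```

View pics/n1.png

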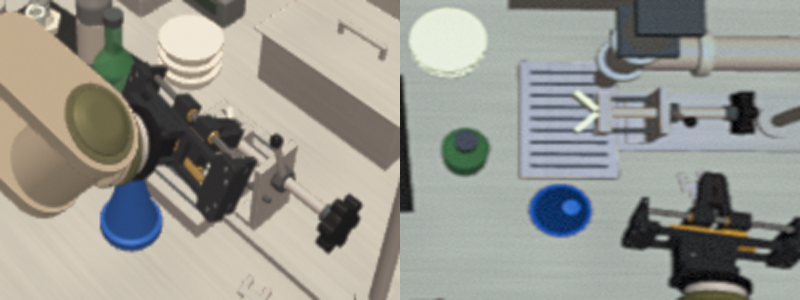

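The view shows the shut fingers in front of the ball, clear of the cone and the bracket. I'll move to pre-contact.

>>> carry_out:
  increments:
    - {"x":-15,"y":-3,"z":30,"wx":0,"wy":0,"wz":0,"grip":1}
    - {"x":-30,"y":-6,"z":58,"wx":0,"wy":0,"wz":0,"grip":1}
    - {"x":-38,"y":-7,"z":77,"wx":0,"wy":0,"wz":0,"grip":1}
    - {"x":-38,"y":-7,"z":77,"wx":0,"wy":0,"wz":0,"grip":1}
    - {"x":-38,"y":-7,"z":77,"wx":0,"wy":0,"wz":0,"grip":1}

```text
time: 5.95
ee_pos: [0.5152, -0.2306, 0.1938]
tcp_rot: [[0.418, -0.134, 0.898], [-0.052, -0.991, -0.124], [0.907, 0.005, -0.422]]
ft_force: [-0.6, 0.4, 0.8]
gripper_width: 0.005
```

```bash
python3 - <<'E'
from mv import *
st()
s=status.state();R=s["tcp_rot"]
ax=np.array([.5745,-.230,.095])
for th in(-.29,-.2,-.1,0,.1,.2,.3,.4,.5,.6,.7,.8):
    b=ax+.095*np.array([np.sin(th),0,np.cos(th)]);p=b-.009*R[:,2];p[1]=-.231
    print(th,p.round(4),(R.T@(p-s["ee_pos"])*1000).round(1))
from station import imaging
from h import *
o=[]
for n in("side","top"):
    d=imaging.read_camera(n)
    a=d["pixels"]; a=a[210:330,300:460] if n=="side" else a[150:250,370:500]
    o.append(cv2.resize(a,(400,300),interpolation=cv2.INTER_CUBIC))
cv2.imwrite("pics/n2.png",np.hstack(o))
E
```

```text
t 5.95 p [ 0.5152 -0.2306  0.1938] z [ 0.898 -0.124 -0.422] y [-0.134 -0.991  0.005] q [-0.93  0.25  2.19  1.88  0.75 -0.83] F [-0.56  0.39  0.81] w 0.005
-0.29 [ 0.5392 -0.231   0.1898] [ 6.5 -2.9 23.3]
-0.2 [ 0.5475 -0.231   0.1919] [11.8 -4.  29.9]
-0.1 [ 0.5569 -0.231   0.1933] [17.  -5.2 37.8]
0 [ 0.5664 -0.231   0.1938] [21.4 -6.5 46.1]
0.1 [ 0.5759 -0.231   0.1933] [25.  -7.7 54.8]
0.2 [ 0.5853 -0.231   0.1919] [27.6 -9.  63.8]
0.3 [ 0.5945 -0.231   0.1896] [ 29.3 -10.3  73.1]
0.4 [ 0.6034 -0.231   0.1863] [ 30.1 -11.5  82.5]
0.5 [ 0.612  -0.231   0.1822] [ 29.9 -12.6  91.9]
0.6 [ 0.6201 -0.231   0.1772] [ 28.8 -13.7 101.3]
0.7 [ 0.6276 -0.231   0.1715] [ 26.8 -14.8 110.5]
0.8 [ 0.6346 -0.231   0.165 ] [ 23.8 -15.7 119.4]
```

View pics/n2.png

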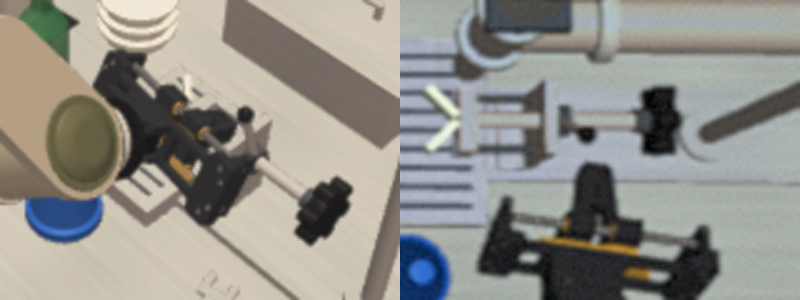

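Fingers are aligned with the ball. I'll push along the arc to lean 0.

>>> carry_out:
  increments:
    - {"x":7,"y":-3,"z":20,"wx":0,"wy":0,"wz":0,"grip":1}
    - {"x":9,"y":-3,"z":26,"wx":0,"wy":0,"wz":0,"grip":1}
    - {"x":12,"y":-4,"z":30,"wx":0,"wy":0,"wz":0,"grip":1}
    - {"x":15,"y":-5,"z":34,"wx":0,"wy":0,"wz":0,"grip":1}
    - {"x":17,"y":-5,"z":38,"wx":0,"wy":0,"wz":0,"grip":1}
    - {"x":19,"y":-6,"z":42,"wx":0,"wy":0,"wz":0,"grip":1}
    - {"x":21.5,"y":-6.5,"z":46,"wx":0,"wy":0,"wz":0,"grip":1}

```text
time: 6.63
ee_pos: [0.5663, -0.2325, 0.1962]
tcp_rot: [[0.415, -0.136, 0.9], [-0.05, -0.991, -0.127], [0.909, 0.007, -0.418]]
ft_force: [-3.1, 1.4, 6.6]
gripper_width: -0.001
```

```bash
cat > snap.py <<'E'
from station import imaging
from h import *
import sys
def snap(name,cs=(210,330,300,460),ct=(150,250,370,500)):
    o=[]
    for n,c in(("side",cs),("top",ct)):
        d=imaging.read_camera(n);np.savez(n+"_"+name+".npz",**d)
        o.append(cv2.resize(d["pixels"][c[0]:c[1],c[2]:c[3]],(400,300),interpolation=cv2.INTER_CUBIC))
    cv2.imwrite(f"pics/{name}.png",np.hstack(o))
E
python3 - <<'E'
from mv import *
st()
from snap import snap
snap("n3")
E
```

```text
t 6.63 p [ 0.5663 -0.2325  0.1962] z [ 0.9   -0.127 -0.418] y [-0.136 -0.991  0.007] q [-0.83  0.32  2.07  1.95  0.67 -0.81] F [-3.05  1.37  6.56] w -0.001
```

View pics/n3.png

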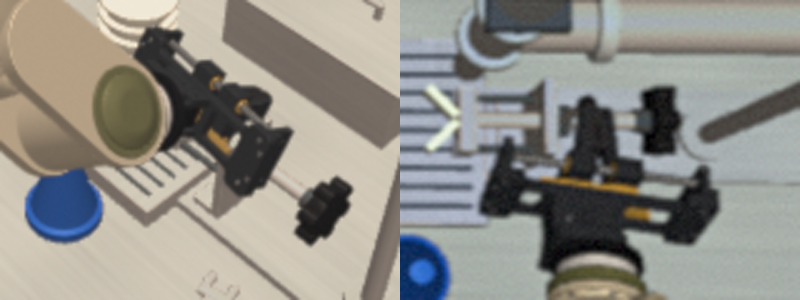

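The force is mostly upward, so the tip may be riding up over the ball. I'll back off and look.

>>> carry_out:
  increments:
    - {"x":3,"y":0,"z":-10,"wx":0,"wy":0,"wz":0,"grip":1}
    - {"x":3,"y":0,"z":-35,"wx":0,"wy":0,"wz":0,"grip":1}
    - {"x":0,"y":0,"z":-60,"wx":0,"wy":0,"wz":0,"grip":1}
    - {"x":0,"y":0,"z":-60,"wx":0,"wy":0,"wz":0,"grip":1}
    - {"x":0,"y":0,"z":-60,"wx":0,"wy":0,"wz":0,"grip":1}

```text
time: 7.15
ee_pos: [0.5115, -0.225, 0.2199]
tcp_rot: [[0.417, -0.138, 0.898], [-0.051, -0.99, -0.128], [0.907, 0.007, -0.42]]
ft_force: [0.5, 0.6, 0.1]
gripper_width: 0.003
```

```bash
python3 - <<'E'
from mv import *
st()
from snap import snap
snap("n4",(230,310,360,450),(160,230,400,490))
E
```

```text
t 7.15 p [ 0.5115 -0.225   0.2199] z [ 0.898 -0.128 -0.42 ] y [-0.138 -0.99   0.007] q [-0.93  0.17  2.19  1.81  0.72 -0.72] F [0.45 0.59 0.07] w 0.003
```

View pics/n4.png

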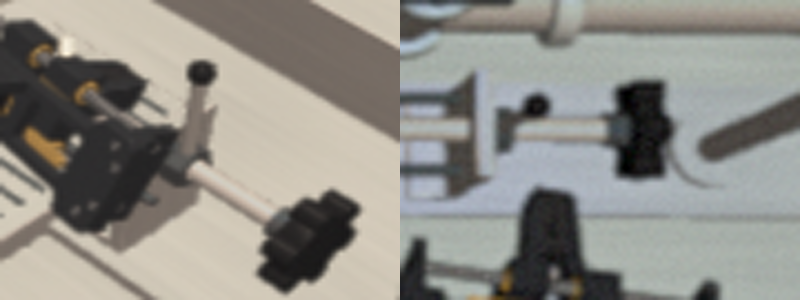

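```bash
cat >> h.py <<'E'
def ray(d,uv):
    r=np.linalg.inv(d["mtx"])@np.array([*uv,1.]);r=d["R"].T@r;return -d["R"].T@d["t"],r/np.linalg.norm(r)
def tri(S,T,a,b):
    c1,r1=ray(S,a);c2,r2=ray(T,b);k=np.linalg.lstsq(np.stack([r1,-r2],1),c2-c1,rcond=None)[0]
    return (c1+k[0]*r1+c2+k[1]*r2)/2,np.linalg.norm(c1+k[0]*r1-c2-k[1]*r2)
E
python3 - <<'E'
from h import *
S=load("side0");T=load("top0")
p,e=tri(S,T,(405,248.9),(430.2,184.1));print(p,e,np.arctan2(p[0]-.5745,p[2]-.095),np.hypot(p[0]-.5745,p[2]-.095))
E
```

```text
[ 0.57545506 -0.22777586  0.18815761] 0.001626906661083043 0.010251692995159893 0.09316250096627289
```

The ball is at lean 0.01, so it did follow. I'll carry on with the path lowered 3 mm and check the force.

```bash
cat > arc.py <<'E'
from mv import *
s=status.state();R=s["tcp_rot"]
ax=np.array([.5745,-.230,.095])
for th in np.arange(0,.95,.1):
    b=ax+.095*np.array([np.sin(th),0,np.cos(th)]);p=b-.009*R[:,2];p[1]=-.230;p[2]-=.003
    print(th.round(2),p.round(4),(R.T@(p-s["ee_pos"])*1000).round(1))
E
python3 arc.py
```

```text
0.0 [ 0.5664 -0.23    0.1908] [-2.9 -2.5 61.1]
0.1 [ 0.5759 -0.23    0.1903] [ 0.6 -3.8 69.9]
0.2 [ 0.5853 -0.23    0.1889] [ 3.3 -5.1 78.9]
0.3 [ 0.5945 -0.23    0.1865] [ 5.  -6.4 88.1]
0.4 [ 0.6034 -0.23    0.1833] [ 5.8 -7.6 97.5]
0.5 [ 0.612  -0.23    0.1792] [  5.6  -8.8 107. ]
0.6 [ 0.6201 -0.23    0.1742] [  4.5  -9.9 116.3]
0.7 [ 0.6276 -0.23    0.1684] [  2.4 -11.  125.5]
0.8 [ 0.6346 -0.23    0.162 ] [ -0.6 -12.  134.5]
0.9 [ 0.6408 -0.23    0.1548] [ -4.4 -12.9 143.1]
```

>>> carry_out:
  increments:
    - {"x":-3,"y":-2,"z":35,"wx":0,"wy":0,"wz":0,"grip":1}
    - {"x":-4,"y":-2.5,"z":54,"wx":0,"wy":0,"wz":0,"grip":1}
    - {"x":-3,"y":-2.5,"z":61,"wx":0,"wy":0,"wz":0,"grip":1}
    - {"x":-1,"y":-3,"z":65.5,"wx":0,"wy":0,"wz":0,"grip":1}
    - {"x":0.6,"y":-4,"z":70,"wx":0,"wy":0,"wz":0,"grip":1}
    - {"x":2,"y":-4.5,"z":74.5,"wx":0,"wy":0,"wz":0,"grip":1}
    - {"x":3.3,"y":-5,"z":79,"wx":0,"wy":0,"wz":0,"grip":1}
    - {"x":4.2,"y":-6,"z":83.5,"wx":0,"wy":0,"wz":0,"grip":1}
    - {"x":5,"y":-6.5,"z":88,"wx":0,"wy":0,"wz":0,"grip":1}

```text
time: 8.0
ee_pos: [0.5947, -0.2294, 0.1868]
tcp_rot: [[0.417, -0.136, 0.899], [-0.052, -0.991, -0.126], [0.907, 0.006, -0.42]]
ft_force: [-1.1, 1.7, 2.9]
gripper_width: 0.003
```

```bash
python3 arc.py; python3 -c "
from mv import *;st()"
```

```text
0.0 [ 0.5664 -0.23    0.1908] [ -8.2   4.5 -27. ]
0.1 [ 0.5759 -0.23    0.1903] [ -4.6   3.2 -18.3]
0.2 [ 0.5853 -0.23    0.1889] [-2.   1.9 -9.3]
0.3 [ 0.5945 -0.23    0.1865] [-0.3  0.6 -0. ]
0.4 [ 0.6034 -0.23    0.1833] [ 0.5 -0.6  9.4]
0.5 [ 0.612  -0.23    0.1792] [ 0.3 -1.8 18.8]
0.6 [ 0.6201 -0.23    0.1742] [-0.8 -2.9 28.2]
0.7 [ 0.6276 -0.23    0.1684] [-2.9 -4.  37.4]
0.8 [ 0.6346 -0.23    0.162 ] [-5.9 -5.  46.3]
0.9 [ 0.6408 -0.23    0.1548] [-9.7 -5.9 55. ]
t 8.0 p [ 0.5947 -0.2294  0.1868] z [ 0.899 -0.126 -0.42 ] y [-0.136 -0.991  0.006] q [-0.77  0.38  2.01  2.01  0.63 -0.83] F [-1.07  1.65  2.89] w 0.003
```

>>> carry_out:
  increments:
    - {"x":0.3,"y":0,"z":5,"wx":0,"wy":0,"wz":0,"grip":1}
    - {"x":0.5,"y":-0.6,"z":9.5,"wx":0,"wy":0,"wz":0,"grip":1}
    - {"x":0.4,"y":-1.2,"z":14,"wx":0,"wy":0,"wz":0,"grip":1}
    - {"x":0.3,"y":-1.8,"z":19,"wx":0,"wy":0,"wz":0,"grip":1}

```text
time: 8.33
ee_pos: [0.6121, -0.2302, 0.1783]
tcp_rot: [[0.418, -0.137, 0.898], [-0.052, -0.991, -0.126], [0.907, 0.006, -0.421]]
ft_force: [-2.4, 0.2, 2.9]
gripper_width: 0.004
```

>>> carry_out:
  increments:
    - {"x":-0.5,"y":-0.5,"z":3,"wx":0,"wy":0,"wz":0,"grip":1}
    - {"x":-0.5,"y":-0.5,"z":3,"wx":0,"wy":0,"wz":0,"grip":1}

```text
time: 8.5
ee_pos: [0.6145, -0.2299, 0.176]
tcp_rot: [[0.419, -0.136, 0.898], [-0.053, -0.991, -0.126], [0.906, 0.005, -0.422]]
ft_force: [-0.6, 0.1, -0.4]
gripper_width: 0.003
```

>>> carry_out:
  increments:
    - {"x":-0.5,"y":-0.5,"z":3,"wx":0,"wy":0,"wz":0,"grip":1}
    - {"x":-0.5,"y":-0.5,"z":3,"wx":0,"wy":0,"wz":0,"grip":1}

```text
time: 8.67
ee_pos: [0.6169, -0.2298, 0.1746]
tcp_rot: [[0.419, -0.136, 0.898], [-0.053, -0.991, -0.126], [0.907, 0.006, -0.422]]
ft_force: [-0.7, -0.2, 0.9]
gripper_width: 0.006
```

>>> carry_out:
  increments:
    - {"x":-0.8,"y":-0.5,"z":4,"wx":0,"wy":0,"wz":0,"grip":1}
    - {"x":-0.8,"y":-0.5,"z":4,"wx":0,"wy":0,"wz":0,"grip":1}

```text
time: 8.83
ee_pos: [0.6203, -0.2297, 0.1722]
tcp_rot: [[0.419, -0.136, 0.898], [-0.052, -0.991, -0.126], [0.907, 0.006, -0.422]]
ft_force: [-0.7, 0.4, 0.6]
gripper_width: 0.007
```

>>> carry_out:
  increments:
    - {"x":-0.8,"y":-0.5,"z":3,"wx":0,"wy":0,"wz":0,"grip":1}
    - {"x":-0.8,"y":-0.5,"z":3,"wx":0,"wy":0,"wz":0,"grip":1}

```text
time: 9.0
ee_pos: [0.6226, -0.2297, 0.1707]
tcp_rot: [[0.418, -0.137, 0.898], [-0.052, -0.991, -0.126], [0.907, 0.006, -0.421]]
ft_force: [-9.4, 0.1, 6.3]
gripper_width: 0.003
```

>>> carry_out:
  increments:
    - {"x":0,"y":0,"z":0.5,"wx":0,"wy":0,"wz":0,"grip":1}
    - {"x":0,"y":0,"z":0.5,"wx":0,"wy":0,"wz":0,"grip":1}

```text
time: 9.17
ee_pos: [0.6228, -0.2297, 0.1706]
tcp_rot: [[0.418, -0.137, 0.898], [-0.052, -0.991, -0.126], [0.907, 0.006, -0.421]]
ft_force: [-12.4, 1.3, 7.6]
gripper_width: 0.003
```

The force builds with no travel, so the nut is at its stop (lean about 0.64, consistent with the given ranges). I'll back away and check.

>>> carry_out:
  increments:
    - {"x":2,"y":0,"z":-20,"wx":0,"wy":0,"wz":0,"grip":0.6}
    - {"x":2,"y":0,"z":-55,"wx":0,"wy":0,"wz":0,"grip":0.3}
    - {"x":2,"y":0,"z":-95,"wx":0,"wy":0,"wz":0,"grip":0}
    - {"x":10,"y":0,"z":-135,"wx":0,"wy":0,"wz":0,"grip":0}
    - {"x":30,"y":0,"z":-165,"wx":0,"wy":0,"wz":0,"grip":0}
    - {"x":60,"y":0,"z":-180,"wx":0,"wy":0,"wz":0,"grip":0}
    - {"x":60,"y":0,"z":-180,"wx":0,"wy":0,"wz":0,"grip":0}

```text
time: 9.75
ee_pos: [0.4864, -0.2112, 0.3066]
tcp_rot: [[0.413, -0.138, 0.9], [-0.047, -0.99, -0.13], [0.909, 0.011, -0.416]]
ft_force: [0.3, -1.8, 1.5]
gripper_width: 0.511
```

```bash
python3 - <<'E'
from mv import *
st()
from snap import snap
snap("n5",(230,310,360,450),(160,230,400,490))
E
```

```text
t 9.75 p [ 0.4864 -0.2112  0.3066] z [ 0.9   -0.13  -0.416] y [-0.138 -0.99   0.011] q [-0.97 -0.07  2.15  1.48  0.74 -0.32] F [ 0.27 -1.75  1.48] w 0.511
```

View pics/n5.png

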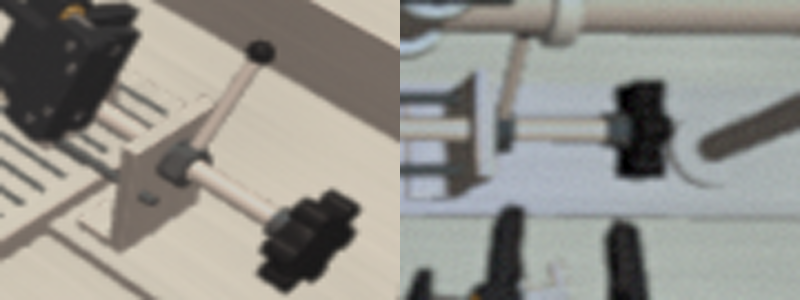

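```bash
python3 - <<'E'
from h import *
from mv import *
S=load("side0")
c,r=ray(S,(418.4,243.3));p=c+r*((-.2285-c[1])/r[1]);print(p,np.arctan2(p[0]-.5745,p[2]-.095),np.hypot(p[0]-.5745,p[2]-.095))
st()
inc((.46,-.10,.42),tgt(35)@FL);inc((.46,.15,.42),tgt(35)@FL);inc((.50,.334,.30),tgt(35)@FL);
E
```

```text
[ 0.63067998 -0.2285      0.17262565] 0.6264749674269049 0.09582239163912484
t 9.85 p [ 0.4864 -0.2102  0.3013] z [ 0.898 -0.127 -0.42 ] y [-0.136 -0.991  0.008] q [-0.97 -0.06  2.16  1.49  0.74 -0.33] F [-0.25 -0.3  -1.84] w 0.602
xyz [  91.1 -104.6  -87.6] w [  7.02 -10.1   -3.52] norm 164.0 12.8
xyz [  78.6 -352.3 -119.4] w [  7.02 -10.1   -3.52] norm 380.0 12.8
xyz [ -22.8 -541.   -56.3] w [  7.02 -10.1   -3.52] norm 544.0 12.8
```

The ball is at lean 0.63, 96 mm from the axis, and the wheel looks unchanged. Next I go back over the bench to the cylinder.

>>> carry_out:
  increments:
    - {"x":30,"y":-20,"z":-40,"wx":1,"wy":-2,"wz":-1,"grip":0}
    - {"x":60,"y":-50,"z":-70,"wx":3,"wy":-4,"wz":-2,"grip":0}
    - {"x":90,"y":-85,"z":-85,"wx":5,"wy":-7,"wz":-2.5,"grip":0}
    - {"x":90,"y":-120,"z":-90,"wx":7,"wy":-10,"wz":-3.5,"grip":0}
    - {"x":88,"y":-160,"z":-95,"wx":7,"wy":-10,"wz":-3.5,"grip":0}
    - {"x":86,"y":-200,"z":-100,"wx":7,"wy":-10,"wz":-3.5,"grip":0}
    - {"x":84,"y":-240,"z":-105,"wx":7,"wy":-10,"wz":-3.5,"grip":0}
    - {"x":82,"y":-280,"z":-110,"wx":7,"wy":-10,"wz":-3.5,"grip":0}
    - {"x":80,"y":-315,"z":-115,"wx":7,"wy":-10,"wz":-3.5,"grip":0}
    - {"x":78,"y":-352,"z":-119,"wx":7,"wy":-10,"wz":-3.5,"grip":0}

```text
time: 10.68
ee_pos: [0.4601, 0.096, 0.4158]
tcp_rot: [[0.581, 0.001, 0.814], [-0.001, -1.0, 0.002], [0.814, -0.002, -0.581]]
ft_force: [0.4, -0.2, -0.1]
gripper_width: 0.996
```

```bash
python3 - <<'E'
from mv import *
st()
inc((.46,.15,.42),tgt(35)@FL);inc((.50,.334,.32),tgt(35)@FL);
E
```

```text
t 10.68 p [0.4601 0.096  0.4158] z [ 0.814  0.002 -0.581] y [ 0.001 -1.    -0.002] q [-0.08 -0.34  1.95  0.13  0.58  1.42] F [ 0.37 -0.16 -0.14] w 0.996
xyz [  3.3 -54.   -2.4] w [-0.13  0.49 -0.06] norm 54.0 0.5
xyz [ -55.1 -237.8   88.6] w [-0.13  0.49 -0.06] norm 260.0 0.5
```

>>> carry_out:
  increments:
    - {"x":0,"y":-40,"z":0,"wx":0,"wy":0.3,"wz":0,"grip":0}
    - {"x":0,"y":-80,"z":0,"wx":0,"wy":0.5,"wz":0,"grip":0}
    - {"x":-10,"y":-120,"z":20,"wx":0,"wy":0.5,"wz":0,"grip":0}
    - {"x":-20,"y":-155,"z":40,"wx":0,"wy":0.5,"wz":0,"grip":0}
    - {"x":-35,"y":-190,"z":60,"wx":0,"wy":0.5,"wz":0,"grip":0}
    - {"x":-45,"y":-220,"z":75,"wx":0,"wy":0.5,"wz":0,"grip":0}
    - {"x":-55,"y":-238,"z":88,"wx":0,"wy":0.5,"wz":0,"grip":0}
    - {"x":-55,"y":-238,"z":88,"wx":0,"wy":0.5,"wz":0,"grip":0}
    - {"x":-55,"y":-238,"z":88,"wx":0,"wy":0.5,"wz":0,"grip":0}

```text
time: 11.43
ee_pos: [0.5001, 0.3359, 0.3121]
tcp_rot: [[0.582, 0.003, 0.813], [0.006, -1.0, -0.001], [0.813, 0.006, -0.582]]
ft_force: [0.1, 0.5, 0.2]
gripper_width: 0.999
```

```bash
python3 - <<'E'
from mv import *
st()
inc((.50,.334,.254),tgt(35)@FL);inc((.5905,.334,.191),tgt(35)@FL)
from snap import snap
snap("g1",(120,270,200,340),(150,270,190,320))
E
```

```text
t 11.43 p [0.5001 0.3359 0.3121] z [ 0.813 -0.001 -0.582] y [ 0.003 -1.     0.006] q [ 0.58  0.17  1.76 -0.97  0.57  2.82] F [0.06 0.47 0.18] w 0.999
xyz [-47.3   1.5  33.8] w [0.06 0.61 0.36] norm 58.0 0.7
xyz [-45.8   1.4 144. ] w [0.06 0.61 0.36] norm 151.0 0.7
```

View pics/g1.png

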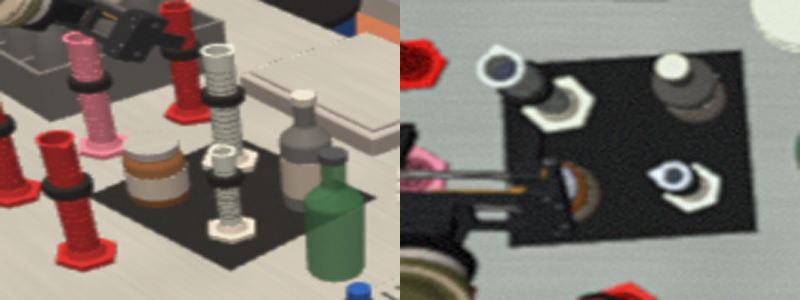

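```bash
python3 - <<'E'
from mv import *
from h import *
s=status.state();S=load("side_g1");T=load("top_g1");p=s["ee_pos"]
print(proj(S,p),proj(T,p), proj(S,[.575,.334,.244]),proj(T,[.575,.334,.244]))
E
```

```text
[254.59902325 132.54833423] [213.0199742  201.03090029] [275.60613632 144.30869512] [222.17718674 177.0118366 ]
```

The projected TCP matches the fingertips in both views, and the rim puts the cylinder at about (0.575, 0.332). Joint 6 is near its limit here, so I'll use a 15° heading for the pick.

```bash
cat > gp.py <<'E'
from mv import *
def gp(g,tilt=35,head=15,back=0): 
    R=tgt(tilt,head)@FL; return np.array(g)+R[:,2]*(.019-back),R
E
python3 - <<'E'
from gp import *
for b in(.15,.10,0):
    p,R=gp((.575,.332,.204),back=b);print(p);inc(p,R)
E
```

```text
[0.47134754 0.30422641 0.27913851]
xyz [-48.5  28.2  -1.1] w [12.34  0.26 -8.5 ] norm 56.0 15.0
[0.51090955 0.31482702 0.25045969]
xyz [-49.1  17.5  47.7] w [12.34  0.26 -8.5 ] norm 71.0 15.0
[0.59003356 0.33602823 0.19310205]
xyz [-50.2  -3.8 145.4] w [12.34  0.26 -8.5 ] norm 154.0 15.0
```

>>> carry_out:
  increments:
    - {"x":-16,"y":10,"z":0,"wx":4,"wy":0,"wz":-3,"grip":0}
    - {"x":-32,"y":20,"z":0,"wx":8,"wy":0,"wz":-6,"grip":0}
    - {"x":-48,"y":26,"z":10,"wx":12.3,"wy":0.3,"wz":-8.5,"grip":0}
    - {"x":-49,"y":18,"z":47,"wx":12.3,"wy":0.3,"wz":-8.5,"grip":0}
    - {"x":-49,"y":18,"z":47,"wx":12.3,"wy":0.3,"wz":-8.5,"grip":0}
    - {"x":-49,"y":18,"z":47,"wx":12.3,"wy":0.3,"wz":-8.5,"grip":0}
    - {"x":-49,"y":18,"z":47,"wx":12.3,"wy":0.3,"wz":-8.5,"grip":0}

```text
time: 12.12
ee_pos: [0.5113, 0.3126, 0.2557]
tcp_rot: [[0.548, 0.254, 0.797], [0.143, -0.967, 0.21], [0.824, -0.002, -0.566]]
ft_force: [0.4, 0.1, 0.2]
gripper_width: 1.001
```

```bash
python3 - <<'E'
from gp import *
st()
p,R=gp((.575,.332,.204));inc(p,R)
from snap import snap
snap("g2",(120,210,210,330),(150,240,190,310))
E
```

```text
t 12.12 p [0.5113 0.3126 0.2557] z [ 0.797  0.21  -0.566] y [ 0.254 -0.967 -0.002] q [ 0.4   0.16  1.95 -1.07  0.14  2.73] F [0.44 0.05 0.22] w 1.001
xyz [ -5.1  -2.6 103.1] w [ 0.17 -0.5  -0.24] norm 103.0 0.6
```

View pics/g2.png

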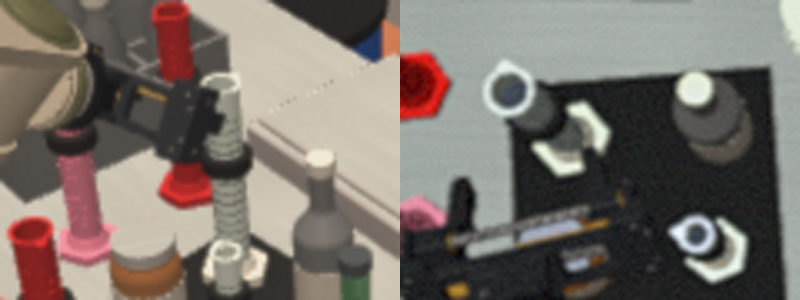

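Joint 5 is close to the wrist singularity. I'll switch to a steeper, radial tool pose (tilt 45°, heading 25°) before closing in.

```bash
python3 - <<'E'
from gp import *
for b in(.11,0):
    p,R=gp((.575,.332,.206),45,25,back=b);print(p);inc(p,R)
E
```

```text
[0.51668207 0.3048059  0.27034672]
xyz [13.4  9.5 -5.2] w [  7.79 -10.56  -6.64] norm 17.0 14.7
[0.58717627 0.33767789 0.19256497]
xyz [ -7.5  -4.1 101.9] w [  7.79 -10.56  -6.64] norm 102.0 14.7
```

>>> carry_out:
  increments:
    - {"x":8,"y":4,"z":-12,"wx":1,"wy":-3,"wz":-1,"grip":0}
    - {"x":13,"y":9,"z":-15,"wx":3,"wy":-6,"wz":-3,"grip":0}
    - {"x":13,"y":9,"z":-10,"wx":6,"wy":-9,"wz":-5,"grip":0}
    - {"x":13,"y":9.5,"z":-5,"wx":7.8,"wy":-10.5,"wz":-6.6,"grip":0}
    - {"x":13,"y":9.5,"z":-5,"wx":7.8,"wy":-10.5,"wz":-6.6,"grip":0}
    - {"x":13,"y":9.5,"z":-5,"wx":7.8,"wy":-10.5,"wz":-6.6,"grip":0}
    - {"x":13,"y":9.5,"z":-5,"wx":7.8,"wy":-10.5,"wz":-6.6,"grip":0}

```text
time: 12.8
ee_pos: [0.5161, 0.3, 0.2663]
tcp_rot: [[0.641, 0.368, 0.674], [0.268, -0.93, 0.253], [0.72, 0.019, -0.694]]
ft_force: [-0.3, -0.6, -0.5]
gripper_width: 1.001
```

```bash
python3 - <<'E'
from gp import *
st()
for b in (.11,.05,0):
  p,R=gp((.575,.332,.206),45,25,b);inc(p,R)
E
```

```text
t 12.8 p [0.5161 0.3    0.2663] z [ 0.674  0.253 -0.694] y [ 0.368 -0.93   0.019] q [0.32 0.13 1.86 0.09 0.35 1.44] F [-0.26 -0.6  -0.48] w 1.001
xyz [ 4.6 -4.2 -1.2] w [ 3.19 -1.01 -1.63] norm 6.0 3.7
xyz [ 3.5 -7.5 58.7] w [ 3.19 -1.01 -1.63] norm 59.0 3.7
xyz [  2.6 -10.3 108.7] w [ 3.19 -1.01 -1.63] norm 109.0 3.7
```

>>> carry_out:
  increments:
    - {"x":4.6,"y":-4.2,"z":5,"wx":1.6,"wy":-0.5,"wz":-0.8,"grip":0}
    - {"x":4.5,"y":-5,"z":20,"wx":3.2,"wy":-1,"wz":-1.6,"grip":0}
    - {"x":4,"y":-6.5,"z":40,"wx":3.2,"wy":-1,"wz":-1.6,"grip":0}
    - {"x":3.5,"y":-7.5,"z":59,"wx":3.2,"wy":-1,"wz":-1.6,"grip":0}
    - {"x":3.5,"y":-7.5,"z":59,"wx":3.2,"wy":-1,"wz":-1.6,"grip":0}
    - {"x":3.5,"y":-7.5,"z":59,"wx":3.2,"wy":-1,"wz":-1.6,"grip":0}

```text
time: 13.3
ee_pos: [0.5556, 0.322, 0.2267]
tcp_rot: [[0.642, 0.42, 0.641], [0.297, -0.908, 0.296], [0.706, 0.0, -0.708]]
ft_force: [-0.2, -0.8, 0.8]
gripper_width: 1.001
```

```bash
python3 - <<'E'
from gp import *
st()
p,R=gp((.575,.332,.206),45,25);inc(p,R)
from snap import snap
snap("g3",(120,210,210,330),(150,240,190,310))
E
```

```text
t 13.3 p [0.5556 0.322  0.2267] z [ 0.641  0.296 -0.708] y [ 0.42  -0.908  0.   ] q [0.31 0.28 1.78 0.29 0.31 1.21] F [-0.23 -0.76  0.8 ] w 1.001
xyz [ 0.9 -1.  49.1] w [ 0.15  0.06 -0.13] norm 49.0 0.2
```

View pics/g3.png

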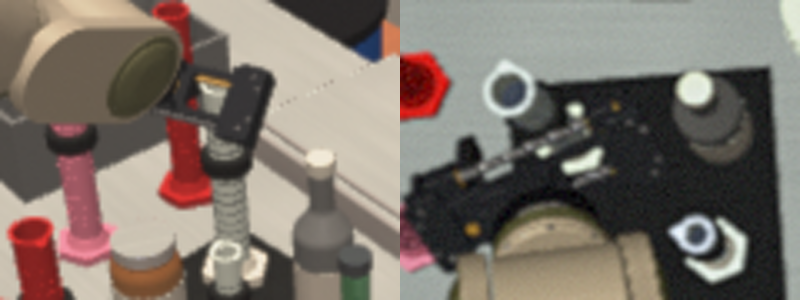

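The cylinder rim sits between the open fingers. I'll go the last 49 mm and close.

>>> carry_out:
  increments:
    - {"x":0.5,"y":-0.5,"z":16,"wx":0,"wy":0,"wz":0,"grip":0}
    - {"x":0.9,"y":-1,"z":33,"wx":0,"wy":0,"wz":0,"grip":0}
    - {"x":0.9,"y":-1,"z":49,"wx":0,"wy":0,"wz":0,"grip":0}
    - {"x":0.9,"y":-1,"z":49,"wx":0,"wy":0,"wz":0,"grip":0}
    - {"x":0.9,"y":-1,"z":49,"wx":0,"wy":0,"wz":0,"grip":0}

```text
time: 13.82
ee_pos: [0.5873, 0.3375, 0.1932]
tcp_rot: [[0.642, 0.419, 0.642], [0.297, -0.908, 0.296], [0.707, 0.0, -0.707]]
ft_force: [0.5, -0.0, 0.1]
gripper_width: 1.002
```

```bash
python3 - <<'E'
from gp import *
st()
from snap import snap
snap("g4",(120,210,210,330),(150,240,190,310))
E
```

```text
t 13.82 p [0.5873 0.3375 0.1932] z [ 0.642  0.296 -0.707] y [ 0.419 -0.908  0.   ] q [0.32 0.39 1.72 0.31 0.26 1.19] F [ 0.53 -0.04  0.09] w 1.002
```

View pics/g4.png

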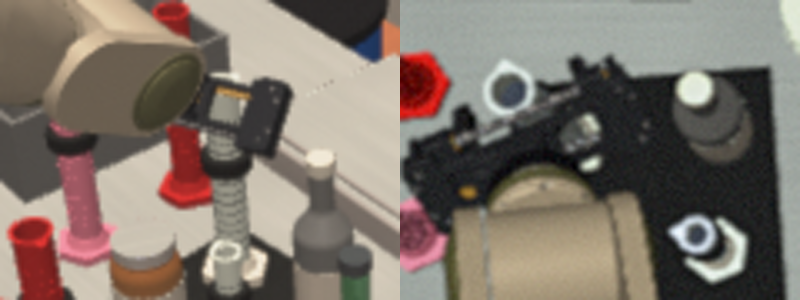

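Fingers straddle the tube. I'll close gradually.

>>> carry_out:
  increments:
    - {"x":0,"y":0,"z":0,"wx":0,"wy":0,"wz":0,"grip":0.3}
    - {"x":0,"y":0,"z":0,"wx":0,"wy":0,"wz":0,"grip":0.4}
    - {"x":0,"y":0,"z":0,"wx":0,"wy":0,"wz":0,"grip":0.45}
    - {"x":0,"y":0,"z":0,"wx":0,"wy":0,"wz":0,"grip":0.5}
    - {"x":0,"y":0,"z":0,"wx":0,"wy":0,"wz":0,"grip":0.55}
    - {"x":0,"y":0,"z":0,"wx":0,"wy":0,"wz":0,"grip":0.6}
    - {"x":0,"y":0,"z":0,"wx":0,"wy":0,"wz":0,"grip":0.7}
    - {"x":0,"y":0,"z":0,"wx":0,"wy":0,"wz":0,"grip":0.9}
    - {"x":0,"y":0,"z":0,"wx":0,"wy":0,"wz":0,"grip":1}
    - {"x":0,"y":0,"z":0,"wx":0,"wy":0,"wz":0,"grip":1}

```text
time: 14.75
ee_pos: [0.5877, 0.3375, 0.1924]
tcp_rot: [[0.643, 0.419, 0.642], [0.297, -0.908, 0.296], [0.707, 0.0, -0.708]]
ft_force: [0.4, -0.6, 0.9]
gripper_width: 0.404
```

```bash
python3 - <<'E'
from gp import *
st()
p=status.state()["ee_pos"]
inc(p+[0,0,.03])
E
```

```text
t 14.75 p [0.5877 0.3375 0.1924] z [ 0.642  0.296 -0.708] y [ 0.419 -0.908  0.   ] q [0.32 0.4  1.72 0.31 0.26 1.19] F [ 0.41 -0.58  0.86] w 0.404
xyz [ 21.2   0.  -21.2] w [0. 0. 0.] norm 30.0 0.0
```

Opening is 35.6 mm, which is the tube. I'll lift a little.

>>> carry_out:
  increments:
    - {"x":3,"y":0,"z":-3,"wx":0,"wy":0,"wz":0,"grip":1}
    - {"x":8,"y":0,"z":-8,"wx":0,"wy":0,"wz":0,"grip":1}
    - {"x":15,"y":0,"z":-15,"wx":0,"wy":0,"wz":0,"grip":1}
    - {"x":21,"y":0,"z":-21,"wx":0,"wy":0,"wz":0,"grip":1}
    - {"x":21,"y":0,"z":-21,"wx":0,"wy":0,"wz":0,"grip":1}

```text
time: 15.17
ee_pos: [0.5885, 0.3377, 0.2252]
tcp_rot: [[0.64, 0.419, 0.645], [0.296, -0.908, 0.296], [0.71, 0.001, -0.705]]
ft_force: [-0.1, -0.1, -1.7]
gripper_width: 0.4
```

```bash
python3 - <<'E'
from gp import *
st()
p=status.state()["ee_pos"]
inc(p+[0,0,.25])
from snap import snap
snap("g5",(110,230,210,330),(150,240,190,310))
E
```

```text
t 15.17 p [0.5885 0.3377 0.2252] z [ 0.645  0.296 -0.705] y [ 0.419 -0.908  0.001] q [0.32 0.35 1.68 0.25 0.33 1.26] F [-0.11 -0.09 -1.7 ] w 0.4
xyz [ 177.4    0.3 -176.2] w [0. 0. 0.] norm 250.0 0.0
```

View pics/g5.png

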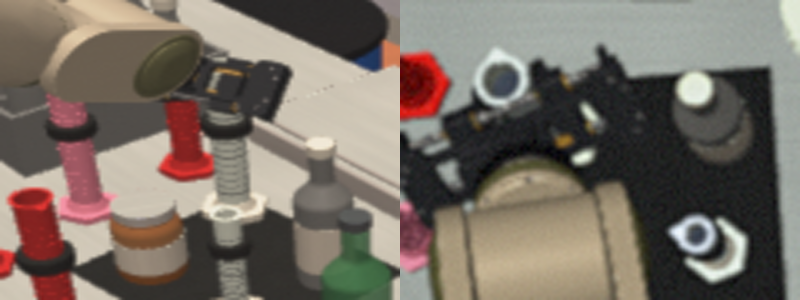

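The cylinder is held upright with about 2 N of load. I'll raise it well clear of the bottles.

>>> carry_out:
  increments:
    - {"x":10,"y":0,"z":-10,"wx":0,"wy":0,"wz":0,"grip":1}
    - {"x":27,"y":0,"z":-27,"wx":0,"wy":0,"wz":0,"grip":1}
    - {"x":45,"y":0,"z":-45,"wx":0,"wy":0,"wz":0,"grip":1}
    - {"x":64,"y":0,"z":-64,"wx":0,"wy":0,"wz":0,"grip":1}
    - {"x":83,"y":0,"z":-83,"wx":0,"wy":0,"wz":0,"grip":1}
    - {"x":102,"y":0,"z":-102,"wx":0,"wy":0,"wz":0,"grip":1}
    - {"x":121,"y":0,"z":-121,"wx":0,"wy":0,"wz":0,"grip":1}
    - {"x":140,"y":0,"z":-140,"wx":0,"wy":0,"wz":0,"grip":1}
    - {"x":158,"y":0,"z":-158,"wx":0,"wy":0,"wz":0,"grip":1}
    - {"x":170,"y":0,"z":-170,"wx":0,"wy":0,"wz":0,"grip":1}

```text
time: 16.1
ee_pos: [0.5877, 0.3376, 0.4651]
tcp_rot: [[0.641, 0.419, 0.643], [0.296, -0.908, 0.296], [0.708, 0.001, -0.706]]
ft_force: [-0.5, -0.0, -1.4]
gripper_width: 0.403
```

```bash
python3 - <<'E'
from gp import *
st()
for f,h in((.15,21),(.3,17),(.5,12),(.7,7),(1,0)):
    g=np.array([.575,.332,.476])*(1-f)+np.array([.593,.05,.476])*f
    p,R=gp(g,45,h);inc(p,R)
E
```

```text
t 16.1 p [0.5877 0.3376 0.4651] z [ 0.643  0.296 -0.706] y [ 0.419 -0.908  0.001] q [0.32 0.21 1.24 0.1  0.91 1.43] F [-0.51 -0.05 -1.44] w 0.403
xyz [-12.9  40.2  -9.4] w [-2.63 -0.08  2.68] norm 43.0 3.8
xyz [-23.8  80.7 -20.2] w [-5.46 -0.09  5.51] norm 87.0 7.8
xyz [-38.4 134.6 -34.7] w [-9.   -0.09  9.04] norm 144.0 12.8
xyz [-53.  188.4 -49.3] w [-12.54  -0.09  12.58] norm 202.0 17.8
xyz [-75.  269.  -71.3] w [-17.49  -0.09  17.52] norm 288.0 24.8
```

>>> carry_out:
  increments:
    - {"x":-3,"y":10,"z":-3,"wx":-0.7,"wy":0,"wz":0.7,"grip":1}
    - {"x":-9,"y":30,"z":-8,"wx":-2,"wy":0,"wz":2,"grip":1}
    - {"x":-17,"y":58,"z":-15,"wx":-4,"wy":0,"wz":4,"grip":1}
    - {"x":-25,"y":88,"z":-23,"wx":-6,"wy":0,"wz":6,"grip":1}
    - {"x":-34,"y":120,"z":-31,"wx":-8,"wy":0,"wz":8,"grip":1}
    - {"x":-42,"y":152,"z":-39,"wx":-10,"wy":0,"wz":10,"grip":1}
    - {"x":-51,"y":184,"z":-48,"wx":-12,"wy":0,"wz":12,"grip":1}
    - {"x":-60,"y":216,"z":-57,"wx":-14,"wy":0,"wz":14,"grip":1}
    - {"x":-68,"y":246,"z":-65,"wx":-16,"wy":0,"wz":16,"grip":1}
    - {"x":-75,"y":269,"z":-71,"wx":-17.5,"wy":0,"wz":17.5,"grip":1}

```text
time: 16.93
ee_pos: [0.6063, 0.0473, 0.4578]
tcp_rot: [[0.709, -0.004, 0.705], [-0.003, -1.0, -0.004], [0.705, 0.001, -0.709]]
ft_force: [0.3, -0.4, -1.7]
gripper_width: 0.4
```

```bash
python3 - <<'E'
from gp import *
st()
for g in((.593,.05,.476),(.593,.05,.285)):
    p,R=gp(g,45,0);inc(p,R)
from snap import snap
snap("g6",(40,320,240,500),(60,260,240,500))
E
```

```text
t 16.93 p [0.6063 0.0473 0.4578] z [ 0.705 -0.004 -0.709] y [-0.004 -1.     0.001] q [-0.16  0.04  1.45  0.14  0.88  1.37] F [ 0.3  -0.39 -1.73] w 0.4
xyz [ 3.5 -2.7 -3.3] w [ 0.21  0.18 -0.15] norm 5.0 0.3
xyz [-131.2   -2.8  132.2] w [ 0.21  0.18 -0.15] norm 186.0 0.3
```

View pics/g6.png

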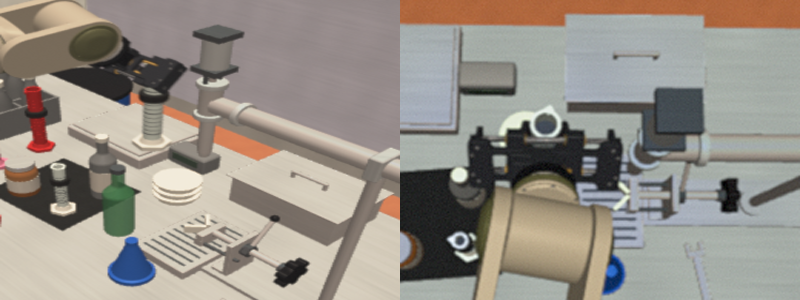

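The cylinder is upright and clear. The hand's right edge is close to the nozzle clamp, so I'll shift 18 mm to +y before descending.

>>> carry_out:
  increments:
    - {"x":1,"y":-8,"z":-1,"wx":0,"wy":0,"wz":0,"grip":1}
    - {"x":2,"y":-18,"z":-2,"wx":0,"wy":0,"wz":0,"grip":1}
    - {"x":-8,"y":-18,"z":8,"wx":0,"wy":0,"wz":0,"grip":1}
    - {"x":-26,"y":-18,"z":26,"wx":0,"wy":0,"wz":0,"grip":1}
    - {"x":-46,"y":-18,"z":46,"wx":0,"wy":0,"wz":0,"grip":1}
    - {"x":-66,"y":-18,"z":66,"wx":0,"wy":0,"wz":0,"grip":1}
    - {"x":-86,"y":-18,"z":86,"wx":0,"wy":0,"wz":0,"grip":1}
    - {"x":-106,"y":-18,"z":106,"wx":0,"wy":0,"wz":0,"grip":1}
    - {"x":-122,"y":-18,"z":122,"wx":0,"wy":0,"wz":0,"grip":1}
    - {"x":-131,"y":-18,"z":131,"wx":0,"wy":0,"wz":0,"grip":1}

```text
time: 17.87
ee_pos: [0.6051, 0.0698, 0.2706]
tcp_rot: [[0.711, 0.002, 0.703], [0.001, -1.0, 0.001], [0.703, -0.0, -0.711]]
ft_force: [-0.2, 0.3, -2.1]
gripper_width: 0.401
```

```bash
python3 - <<'E'
from gp import *
st()
for g in((.593,.063,.285),(.585,.03,.26),(.575,0,.248),(.5745,-.05,.246)):
    p,R=gp(g,45,0);inc(p,R)
from snap import snap
snap("g7",(130,320,240,450),(130,260,290,460))
E
```

```text
t 17.87 p [0.6051 0.0698 0.2706] z [ 0.703  0.001 -0.711] y [ 0.002 -1.    -0.   ] q [-0.11  0.16  1.81  0.2   0.41  1.31] F [-0.15  0.32 -2.06] w 0.401
xyz [1.6 6.8 0.3] w [-0.09  0.32  0.09] norm 7.0 0.3
xyz [-21.7  39.7  12.4] w [-0.09  0.32  0.09] norm 47.0 0.3
xyz [-37.3  69.7  13.8] w [-0.09  0.32  0.09] norm 80.0 0.3
xyz [-39.2 119.7  14.8] w [-0.09  0.32  0.09] norm 127.0 0.3
```

View pics/g7.png

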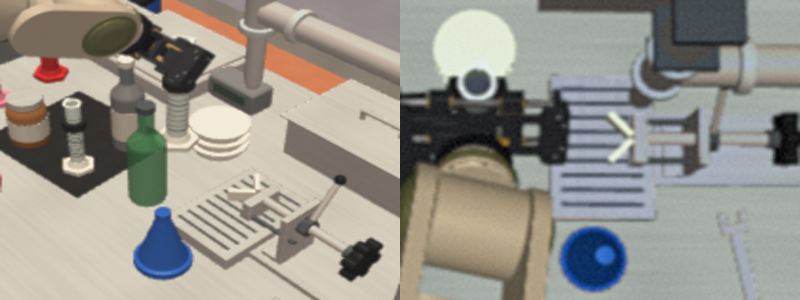

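The cylinder is clear of the oil bottle and the tubs. Next I move diagonally down towards the tray opening.

>>> carry_out:
  increments:
    - {"x":0,"y":12,"z":1,"wx":0,"wy":0.3,"wz":0,"grip":1}
    - {"x":-10,"y":30,"z":8,"wx":0,"wy":0.3,"wz":0,"grip":1}
    - {"x":-20,"y":45,"z":13,"wx":0,"wy":0.3,"wz":0,"grip":1}
    - {"x":-30,"y":60,"z":14,"wx":0,"wy":0.3,"wz":0,"grip":1}
    - {"x":-37,"y":72,"z":14,"wx":0,"wy":0.3,"wz":0,"grip":1}
    - {"x":-38,"y":90,"z":14.5,"wx":0,"wy":0.3,"wz":0,"grip":1}
    - {"x":-39,"y":108,"z":15,"wx":0,"wy":0.3,"wz":0,"grip":1}
    - {"x":-39,"y":120,"z":15,"wx":0,"wy":0.3,"wz":0,"grip":1}
    - {"x":-39,"y":120,"z":15,"wx":0,"wy":0.3,"wz":0,"grip":1}

```text
time: 18.72
ee_pos: [0.5902, -0.0533, 0.2379]
tcp_rot: [[0.702, -0.001, 0.712], [0.0, -1.0, -0.002], [0.712, 0.002, -0.702]]
ft_force: [-0.1, 0.2, -2.7]
gripper_width: 0.401
```

```bash
python3 - <<'E'
from gp import *
st()
for g in((.5745,-.05,.246),(.574,-.094,.246)):
    p,R=gp(g,45,0);inc(p,R)
from snap import snap
snap("g8",(160,300,320,450),(140,240,340,460))
E
```

```text
t 18.72 p [ 0.5902 -0.0533  0.2379] z [ 0.712 -0.002 -0.702] y [-0.001 -1.     0.002] q [-0.41  0.16  1.91  0.74  0.43  0.58] F [-0.1   0.21 -2.73] w 0.401
xyz [-5.4 -3.3  2.1] w [ 0.11 -0.4   0.03] norm 7.0 0.4
xyz [-5.8 40.7  1.8] w [ 0.11 -0.4   0.03] norm 41.0 0.4
```

View pics/g8.png

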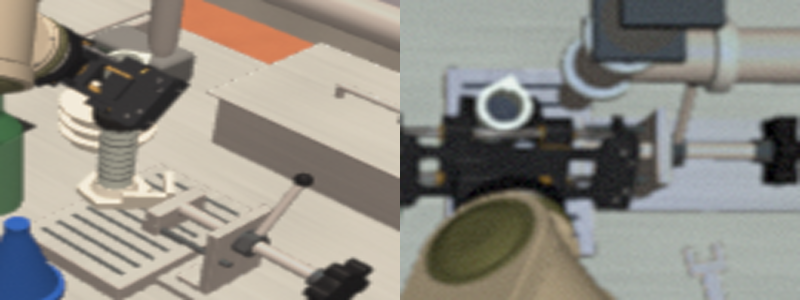

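The cylinder is held over the tray edge. I'll measure its axis from the rim.

```bash
python3 - <<'E'
from gp import *
from h import *
s=status.state();u=s["ee_pos"][2]-.1884;print("u",u,"grasp",s["ee_pos"]-.019*s["tcp_rot"][:,2])
T=load("top_g8");S=load("side_g8")
a=T["pixels"][155:195,355:390];cv2.imwrite("pics/z1.png",cv2.resize(a,None,fx=14,fy=14,interpolation=cv2.INTER_CUBIC))
b=S["pixels"][160:260,335:395];cv2.imwrite("pics/z2.png",cv2.resize(b,None,fx=6,fy=6,interpolation=cv2.INTER_CUBIC))
g=s["ee_pos"]-.019*s["tcp_rot"][:,2]
print(proj(T,[g[0],g[1],u+.24]),proj(S,[g[0],g[1],u+.012]),proj(S,[g[0],g[1],u+.24]))
# cloud of tube between .04 and .12 above u, in side
W=cloud(S).reshape(-1,3)
from scipy.optimize import least_squares
for lo,hi,r in((.025,.065,.018),(.07,.1,.018),(.1,.13,.018)):
    q=W[(np.hypot(W[:,0]-g[0],W[:,1]-g[1])<.04)&(W[:,2]>u+lo)&(W[:,2]<u+hi)]
    f=lambda c:np.hypot(q[:,0]-c[0],q[:,1]-c[1])-r
    o=least_squares(f,g[:2],loss="soft_l1",f_scale=.002);print(lo,o.x,len(q),np.abs(o.fun).mean())
E
```

```text
u 0.049014521222729035 grasp [ 0.57638154 -0.05145847  0.25077074]
[370.17408456 175.38508209] [355.86682437 246.78490831] [359.5222088  186.89980256]
0.025 [ 0.57890556 -0.05200423] 115 0.0010349019855251632
0.07 [ 0.57859403 -0.05244818] 92 0.0012355873769282835
0.1 [ 0.57785341 -0.05294717] 93 0.0010361928669392491
```

View pics/z1.png

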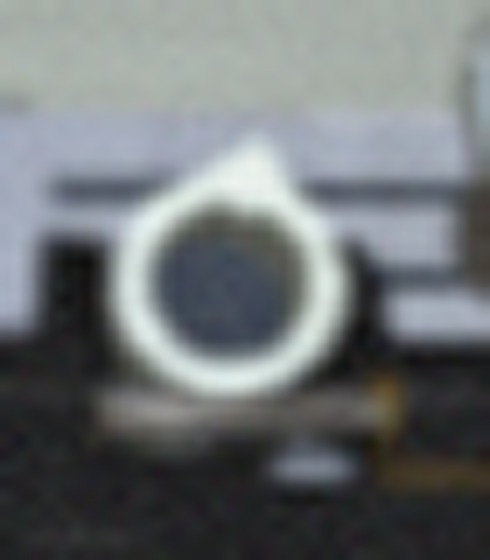

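View pics/z2.png

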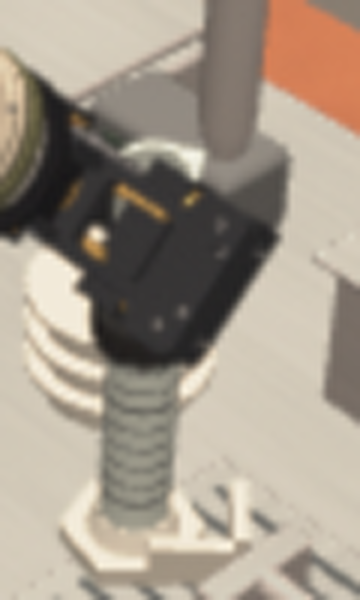

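The axis measures about (0.5785, -0.0527), offset (+2, -1) mm from the grasp point. I'll lower 7 mm and slide in to just short of the V, aiming the tube at (0.573, -0.088).

```bash
python3 - <<'E'
from gp import *
s=status.state();R=s["tcp_rot"];p=s["ee_pos"]
for d in((-.003,0,-.007),(-.0055,-.035,-.007),(-.0055,-.044,-.007)): inc(p+d,tgt(45)@FL)
E
```

```text
xyz [-7.1 -0.   2.8] w [ 0.02 -0.34  0.06] norm 8.0 0.3
xyz [-8.9 35.   1. ] w [ 0.02 -0.34  0.06] norm 36.0 0.3
xyz [-8.9 44.   1. ] w [ 0.02 -0.34  0.06] norm 45.0 0.3
```

>>> carry_out:
  increments:
    - {"x":-4,"y":0,"z":1.5,"wx":0,"wy":0,"wz":0,"grip":1}
    - {"x":-7,"y":0,"z":3,"wx":0,"wy":0,"wz":0,"grip":1}
    - {"x":-8,"y":8,"z":2,"wx":0,"wy":0,"wz":0,"grip":1}
    - {"x":-9,"y":18,"z":1,"wx":0,"wy":0,"wz":0,"grip":1}
    - {"x":-9,"y":28,"z":1,"wx":0,"wy":0,"wz":0,"grip":1}
    - {"x":-9,"y":35,"z":1,"wx":0,"wy":0,"wz":0,"grip":1}
    - {"x":-9,"y":35,"z":1,"wx":0,"wy":0,"wz":0,"grip":1}
    - {"x":-9,"y":35,"z":1,"wx":0,"wy":0,"wz":0,"grip":1}

```text
time: 19.48
ee_pos: [0.584, -0.0868, 0.2293]
tcp_rot: [[0.704, 0.0, 0.71], [0.0, -1.0, -0.0], [0.71, 0.0, -0.704]]
ft_force: [-0.4, -0.0, -2.0]
gripper_width: 0.399
```

```bash
cat > look.py <<'E'
import sys
from gp import *
from h import *
from snap import snap
nm=sys.argv[1];st();snap(nm,(160,300,320,450),(140,240,340,460))
s=status.state();u=s["ee_pos"][2]-.1884;g=s["ee_pos"]-.019*s["tcp_rot"][:,2];print("u",u,"g",g)
from scipy.optimize import least_squares
S=load("side_"+nm);W=cloud(S).reshape(-1,3)
for lo,hi in((.025,.06),(.06,.1),(.1,.13)):
    q=W[(np.hypot(W[:,0]-g[0],W[:,1]-g[1])<.03)&(W[:,2]>u+lo)&(W[:,2]<u+hi)]
    f=lambda c:np.hypot(q[:,0]-c[0],q[:,1]-c[1])-.018
    o=least_squares(f,g[:2],loss="soft_l1",f_scale=.002);print(lo,o.x,len(q),np.abs(o.fun).mean())
b=S["pixels"][170:270,325:400];cv2.imwrite(f"pics/{nm}z.png",cv2.resize(b,None,fx=6,fy=6,interpolation=cv2.INTER_CUBIC))
E
python3 look.py p1
```

```text
t 19.48 p [ 0.584  -0.0868  0.2293] z [ 0.71  -0.    -0.704] y [ 0. -1.  0.] q [-0.49  0.17  1.92  0.84  0.47  0.43] F [-0.44 -0.01 -2.02] w 0.399
u 0.041002688529958115 g [ 0.57048611 -0.08641795  0.24277616]
0.025 [ 0.57127155 -0.08847042] 46 0.003985677936392292
0.06 [ 0.57207979 -0.08618971] 141 0.0022336628946965065
0.1 [ 0.57158797 -0.08641606] 90 0.0010940097441066074
```

View pics/p1.png

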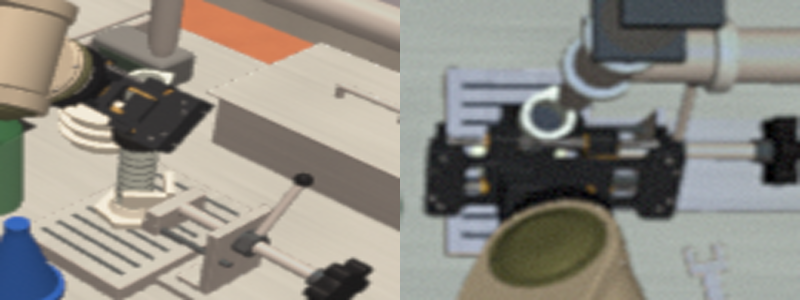

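View pics/p1z.png

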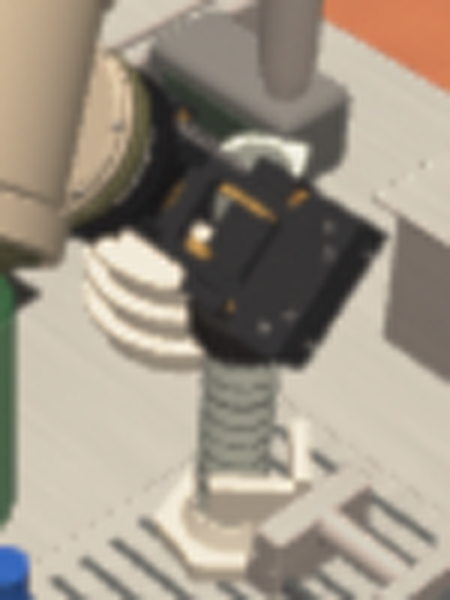

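>>> carry_out:
  increments:
    - {"x":0.7,"y":4,"z":0.7,"wx":0,"wy":0,"wz":0,"grip":1}
    - {"x":0.7,"y":7,"z":0.7,"wx":0,"wy":0,"wz":0,"grip":1}
    - {"x":0.7,"y":9.5,"z":0.7,"wx":0,"wy":0,"wz":0,"grip":1}
    - {"x":0.7,"y":9.5,"z":0.7,"wx":0,"wy":0,"wz":0,"grip":1}
    - {"x":0.7,"y":9.5,"z":0.7,"wx":0,"wy":0,"wz":0,"grip":1}

```text
time: 20.0
ee_pos: [0.585, -0.0967, 0.2295]
tcp_rot: [[0.704, -0.0, 0.71], [0.0, -1.0, -0.001], [0.71, 0.001, -0.704]]
ft_force: [-0.7, -0.7, -2.0]
gripper_width: 0.4
```

```bash
python3 look.py p2
```

```text
t 20.0 p [ 0.585  -0.0967  0.2295] z [ 0.71  -0.001 -0.704] y [-0.    -1.     0.001] q [-0.51  0.18  1.91  0.85  0.48  0.41] F [-0.72 -0.71 -2.01] w 0.4
u 0.04113076528513765 g [ 0.5715188  -0.09650384  0.24290135]
0.025 [ 0.56755111 -0.10395824] 64 0.003016694230641789
0.06 [ 0.57279718 -0.09803425] 182 0.0032613145470890667
0.1 [ 0.57303781 -0.09622983] 93 0.0009095661215823579
```

View pics/p2z.png

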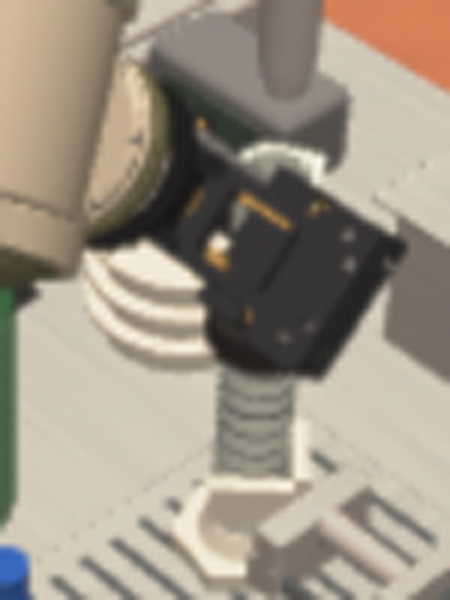

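View pics/p2.png

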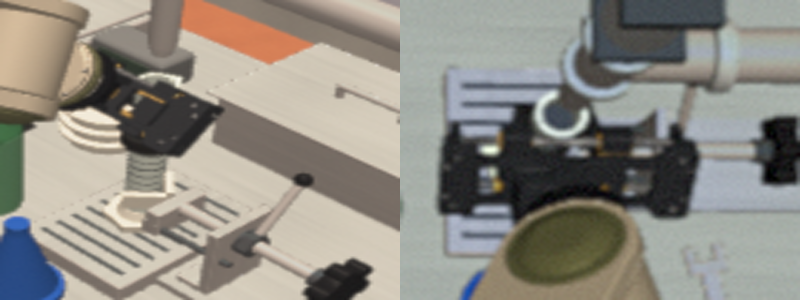

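The tube is at (0.573, -0.097), nested in the V without side force. I'll lower it gently.

>>> carry_out:
  increments:
    - {"x":-1.5,"y":0,"z":1.5,"wx":0,"wy":0,"wz":0,"grip":1}
    - {"x":-3.2,"y":0,"z":3.2,"wx":0,"wy":0,"wz":0,"grip":1}
    - {"x":-4.8,"y":0,"z":4.8,"wx":0,"wy":0,"wz":0,"grip":1}
    - {"x":-6,"y":0,"z":6,"wx":0,"wy":0,"wz":0,"grip":1}
    - {"x":-6,"y":0,"z":6,"wx":0,"wy":0,"wz":0,"grip":1}

```text
time: 20.52
ee_pos: [0.5849, -0.0964, 0.2204]
tcp_rot: [[0.704, 0.0, 0.71], [0.0, -1.0, -0.0], [0.71, 0.0, -0.704]]
ft_force: [-0.3, 0.7, -2.3]
gripper_width: 0.401
```

>>> carry_out:
  increments:
    - {"x":-0.7,"y":0,"z":0.7,"wx":0,"wy":0,"wz":0,"grip":1}
    - {"x":-0.7,"y":0,"z":0.7,"wx":0,"wy":0,"wz":0,"grip":1}

```text
time: 20.68
ee_pos: [0.5851, -0.0965, 0.2199]
tcp_rot: [[0.704, 0.0, 0.71], [0.001, -1.0, -0.0], [0.71, 0.001, -0.704]]
ft_force: [-0.3, 0.2, -2.6]
gripper_width: 0.397
```

>>> carry_out:
  increments:
    - {"x":-0.7,"y":0,"z":0.7,"wx":0,"wy":0,"wz":0,"grip":1}
    - {"x":-0.7,"y":0,"z":0.7,"wx":0,"wy":0,"wz":0,"grip":1}

```text
time: 20.85
ee_pos: [0.5851, -0.0965, 0.219]
tcp_rot: [[0.704, 0.0, 0.71], [0.001, -1.0, -0.0], [0.71, 0.001, -0.704]]
ft_force: [-0.4, -0.7, -1.8]
gripper_width: 0.403
```

>>> carry_out:
  increments:
    - {"x":-0.7,"y":0,"z":0.7,"wx":0,"wy":0,"wz":0,"grip":1}
    - {"x":-0.7,"y":0,"z":0.7,"wx":0,"wy":0,"wz":0,"grip":1}

```text
time: 21.02
ee_pos: [0.5853, -0.0966, 0.2185]
tcp_rot: [[0.703, -0.0, 0.711], [0.001, -1.0, -0.001], [0.711, 0.001, -0.703]]
ft_force: [-0.2, -0.6, 0.4]
gripper_width: 0.398
```

Touchdown: the load is transferred and the height is 0.030 as expected. I'll open gently.

>>> carry_out:
  increments:
    - {"x":0,"y":0,"z":0,"wx":0,"wy":0,"wz":0,"grip":0.58}
    - {"x":0,"y":0,"z":0,"wx":0,"wy":0,"wz":0,"grip":0.55}
    - {"x":0,"y":0,"z":0,"wx":0,"wy":0,"wz":0,"grip":0.5}
    - {"x":0,"y":0,"z":0,"wx":0,"wy":0,"wz":0,"grip":0.4}
    - {"x":0,"y":0,"z":0,"wx":0,"wy":0,"wz":0,"grip":0.2}
    - {"x":0,"y":0,"z":0,"wx":0,"wy":0,"wz":0,"grip":0}
    - {"x":0,"y":0,"z":0,"wx":0,"wy":0,"wz":0,"grip":0}
    - {"x":0,"y":0,"z":0,"wx":0,"wy":0,"wz":0,"grip":0}
    - {"x":0,"y":0,"z":0,"wx":0,"wy":0,"wz":0,"grip":0}

```text
time: 21.77
ee_pos: [0.5851, -0.0965, 0.2181]
tcp_rot: [[0.704, 0.0, 0.71], [0.001, -1.0, -0.0], [0.71, 0.001, -0.704]]
ft_force: [-0.8, 0.9, -0.1]
gripper_width: 0.927
```

```bash
python3 look.py p3
```

```text
t 21.77 p [ 0.5851 -0.0965  0.2181] z [ 0.71  -0.    -0.704] y [ 0.    -1.     0.001] q [-0.51  0.19  1.92  0.89  0.46  0.36] F [-0.77  0.86 -0.09] w 0.927
u 0.02967762563492471 g [ 0.5715808  -0.09654861  0.23144823]
0.025 [ 0.57197256 -0.10112709] 48 0.004121205643449327
0.06 [ 0.57178509 -0.10097219] 184 0.004307419614435784
0.1 [ 0.5734398  -0.09467028] 94 0.0011521165788702375
```

View pics/p3.png

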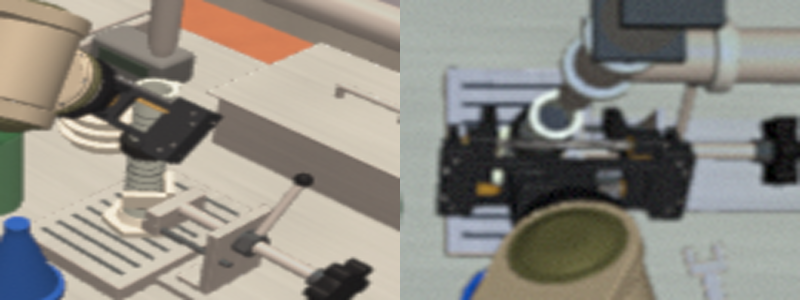

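The cylinder stands free. I'll withdraw straight back along the tool axis.

>>> carry_out:
  increments:
    - {"x":0,"y":0,"z":-5,"wx":0,"wy":0,"wz":0,"grip":0}
    - {"x":0,"y":0,"z":-15,"wx":0,"wy":0,"wz":0,"grip":0}
    - {"x":0,"y":0,"z":-30,"wx":0,"wy":0,"wz":0,"grip":0}
    - {"x":0,"y":0,"z":-50,"wx":0,"wy":0,"wz":0,"grip":0}
    - {"x":0,"y":0,"z":-75,"wx":0,"wy":0,"wz":0,"grip":0}
    - {"x":0,"y":0,"z":-105,"wx":0,"wy":0,"wz":0,"grip":0}
    - {"x":0,"y":0,"z":-135,"wx":0,"wy":0,"wz":0,"grip":0}
    - {"x":0,"y":0,"z":-160,"wx":0,"wy":0,"wz":0,"grip":0}
    - {"x":0,"y":0,"z":-160,"wx":0,"wy":0,"wz":0,"grip":0}
    - {"x":0,"y":0,"z":-160,"wx":0,"wy":0,"wz":0,"grip":0}

```text
time: 22.7
ee_pos: [0.4712, -0.0968, 0.3315]
tcp_rot: [[0.702, -0.001, 0.712], [0.001, -1.0, -0.003], [0.712, 0.002, -0.702]]
ft_force: [0.1, -0.0, -0.8]
gripper_width: 0.997
```

```bash
python3 - <<'E'
from mv import *
from h import *
from snap import snap
st();snap("f1",(160,300,320,450),(140,240,340,460))
from scipy.optimize import least_squares
S=load("side_f1");T=load("top_f1");g=np.array([.573,-.0985])
for n,d in(("s",S),("t",T)):
  W=cloud(d).reshape(-1,3)
  for lo,hi,r in((.08,.16,.018),(.17,.19,.027),(.2,.265,.018)):
    q=W[(np.hypot(W[:,0]-g[0],W[:,1]-g[1])<.04)&(W[:,2]>lo+.03*(lo<.1))&(W[:,2]<hi)]
    if len(q)<10: continue
    f=lambda c:np.hypot(q[:,0]-c[0],q[:,1]-c[1])-r
    o=least_squares(f,g,loss="soft_l1",f_scale=.002);print(n,lo,o.x,len(q),np.abs(o.fun).mean(),q[:,2].max())
cv2.imwrite("pics/f1z.png",np.hstack([cv2.resize(S["pixels"][170:270,325:400],(400,533),interpolation=cv2.INTER_CUBIC),cv2.resize(T["pixels"][150:210,360:405],(400,533),interpolation=cv2.INTER_CUBIC)]))
print(proj(T,[.573,-.0985,.27]),proj(S,[.573,-.0985,.27]))
cv2.imwrite("pics/f1s.png",S["pixels"])
E
```

```text
t 22.7 p [ 0.4712 -0.0968  0.3315] z [ 0.712 -0.003 -0.702] y [-0.001 -1.     0.002] q [-0.7  -0.21  2.    0.68  0.81  0.53] F [ 0.07 -0.04 -0.79] w 0.997
s 0.08 [ 0.57344697 -0.09465746] 159 0.0010294225922032748 0.15929862835100989
s 0.17 [ 0.57457592 -0.09405993] 152 0.002593111181252548 0.18998492624769273
s 0.2 [ 0.57342522 -0.09547253] 290 0.0013793796650271905 0.26492788597699474
t 0.08 [ 0.57124263 -0.09697755] 12 0.001908770489083982 0.13197660588036222
t 0.17 [ 0.57631073 -0.09488503] 76 0.002241509552080636 0.18989444557960572
t 0.2 [ 0.57176955 -0.09350466] 158 0.004288126673990698 0.2618763294090949
[387.74896    178.52263876] [370.78344992 201.18638152]
```

View pics/f1z.png

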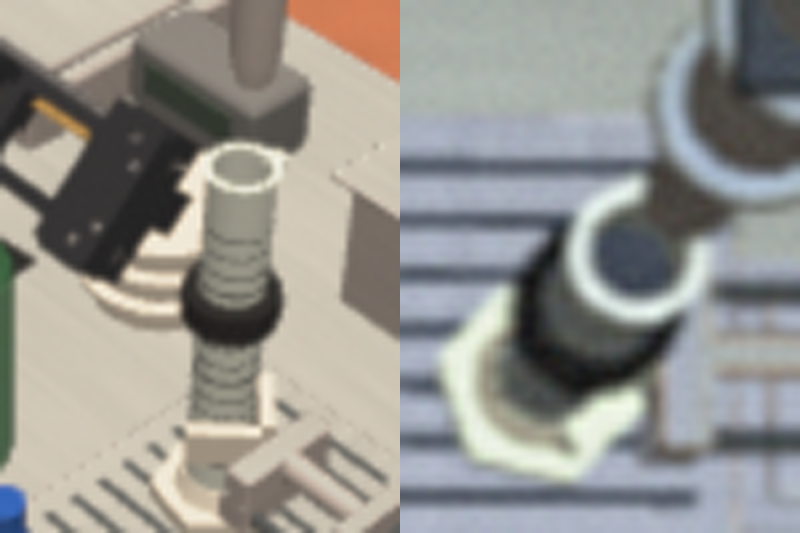

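View pics/f1s.png

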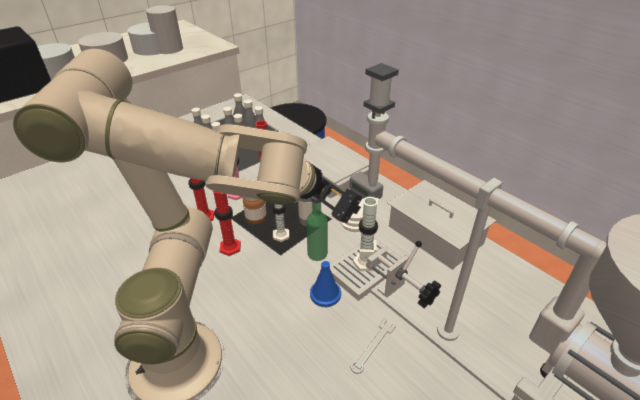

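```bash
python3 - <<'E'
from h import *
from scipy.optimize import least_squares
S=load("side_f1");T=load("top_f1")
W=cloud(S).reshape(-1,3);g=np.array([.573,-.0985])
for lo,hi in((.335,.38),(.38,.425)):
    q=W[(np.hypot(W[:,0]-g[0],W[:,1]-g[1])<.03)&(W[:,2]>lo)&(W[:,2]<hi)]
    f=lambda c:np.hypot(q[:,0]-c[0],q[:,1]-c[1])-.013
    o=least_squares(f,g,loss="soft_l1",f_scale=.002);print(lo,o.x,len(q),np.abs(o.fun).mean())
# V ends y in f1 via white mask, far arm visible
S0=load("side0");T0=load("top0")
W0=cloud(T0)
m=(T0["pixels"].astype(int).min(-1)>185)
sub=np.zeros_like(m);sub[175:205,372:392]=m[175:205,372:392]
v,u=np.nonzero(sub)
P=np.array([plane(T0,(a,b),.107) for a,b in zip(u,v)])
print(P.min(0),P.max(0),len(P))
# ball now
E
```

```text
0.335 [ 0.57458227 -0.09672496] 142 0.001092775912740541
0.38 [ 0.57432217 -0.09658511] 155 0.0010286308447363258
[ 0.54433862 -0.12477611  0.107     ] [ 0.60772725 -0.09797897  0.107     ] 63
```

The same side-view fit puts the nozzle axis at (0.5745, -0.0967). The tube is at (0.5734, -0.0947) low down and (0.5734, -0.0955) high up, so it is about 2 mm off and upright. The hand is clear, so I'm handing in.

```bash
python3 - <<'E'
from h import *
for n in("side","top"):
    a=load(n+"0")["pixels"];b=load(n+"_f1")["pixels"]
    for nm,c in (dict(cone=(275,305,308,345),spanner=(318,372,350,398),wheel=(280,305,417,442)) if n=="side" else dict(tubs=(132,172,302,342),sauce=(168,202,270,300),small=(212,238,270,296))).items():
        print(nm,cv2.absdiff(a[c[0]:c[1],c[2]:c[3]],b[c[0]:c[1],c[2]:c[3]]).mean().round(1))
from station import job
print(job.job_done())
E
```

```text
cone 0.6
spanner 0.8
wheel 0.7
tubs 5.1
sauce 3.8
small 4.2
the job is handed in; nothing more can be done
None
```

I tightened the jam nut to its stop and stood the larger cylinder on the drip tray in the white V, under the nozzle. I handed the job in at about 23 s of the 72 s allowed; the hand-in gives no verdict, so the figures below are my own camera and force readings.

- **Jam nut:** I pushed the bar's ball over until the force rose to about 14 N with no further travel. The bar leaned 0.63 rad afterwards, having turned about 0.92 rad from its start. That fits the nut being home at 1.15, but I could not read the joint directly. One push read mostly upward force, so I backed off, found the ball had followed, and carried on 3 mm lower.
- **Black wheel:** the wheel looks the same in the side picture before and after, so I saw no sign that it turned.
- **Cylinder position:** the side camera puts the tube at (0.573, −0.095) m and the nozzle axis at (0.5745, −0.097) m, about 2 mm apart. Against my first fill-spot estimate of (0.573, −0.0985) it is 3 to 4 mm off, and the top view of the rim agrees. The allowance is 10 to 12 mm.
- **Standing upright:** the lean is under 1 degree. The set-down was soft, with only about 3 N of load change at touchdown. The gripper was withdrawn about 0.16 m and touches nothing.
- **Other items:**
  - The cone and spanner look unchanged in the side picture.
  - The top-view patches for the tubs, sauce bottle and small cylinder differed slightly more. I did not look into why before handing in; I had no contact with any of them.
  - I did not check the jar and oil bottle separately at the end.

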